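# Walk the steel nest block home on the laser-marking plate

## Task

The steel nest block is too heavy to shove straight: walk it across the marking plate by pushing its rear corners in turn, never pushing on it harder than 35 N, until its front face sits flush against both stop pins. Then swing the latch fully round behind it. Keep the block flat on the plate and leave everything else where it is.

Things in the scene. Friction and masses are not known exactly. Their poses are not given: they have to be found in the camera images.
- plate: Fixed aluminium marking plate with a grid of small dark holes, 400 x 400 x 12 mm, lying on the table. Origin: centre of its underside; z up; its top is 12 mm above the table. The block has to travel along plate -y. Plate x runs along the row of two stop pins, from the near pin to the far pin.
- block: Heavy steel nest block with three inset blanks on top, 220 (x) x 90 (y) x 46 (z) mm, about 6.7 kg, loose on the plate on four 4 mm feet, too wide to grip, sides oily (friction 0.15). Origin: centre of its underside; z up. Front face y = -45 mm, rear face y = +45 mm in its own frame. Starts 40 to 57 mm short of home, turned up to 0.25 rad; stays where it is left. It may end up to 25 mm off the middle of the pins.
- rear_near (a point): Point on the block's rear face 95 mm from its middle towards the near end (block x = -95, y = +45, z = 25 mm): a place to push. Friction holds the block with 35 to 44 N against a push through its middle (too much), but 15 to 20 N against a push square on the face here. Touch it slowly (20 mm/s or less): arriving at 50 mm/s knocks it too hard.
- rear_far (a point): The same at the far end (block x = +95 mm). Pushed at one end the block pivots about a point some 45 mm beyond its middle: the pushed end swings ahead and the other end slips back a little. Force rises steeply once the pushed end meets its stop pin.
- stop_near (a point): Near stop pin: fixed upright steel pin, 20 mm across, standing 24 mm high on the plate at plate x = -70 mm. This point lies on its side that faces the block (plate y = -120 mm), 12 mm above the plate's top. The block is home when its front face touches both pins.
- stop_far (a point): Far stop pin, the same, at plate x = +70 mm, plate y = -120 mm.
- latch_pivot (a point): Pivot of the latch, on the plate's top at plate x = +150 mm, y = -18 mm, beside the block's path.
- latch (a joint): Swing latch: flat dark steel arm, 16 mm wide, turning level just above the plate. Radians: 0 with the arm along plate +y, growing counter-clockwise from above to 1.57 (end stop), the arm along plate -x, shut behind the block, 4 mm clear of the rear face of a block that is home. Starts open at -0.3 to -0.05; a block not home blocks it. About 2 N at the knob; stays where it is left.
- latch_knob (a point): Centre of the top of the latch's upright black knob, a round post 14 mm across, 65 mm from the pivot near the arm's end; the top is 105 mm above the table and the post rises clear of the block (58 mm) for the last 47 mm. It can be gripped from above or pushed.
- spare_pin: loose steel pin standing on the plate, 20 mm across, 32 mm high, near the plate's corner beyond the near stop. A bystander.
- blank_stack: bonded stack of three aluminium blanks, 50 x 30 x 18 mm, lying on the plate behind the block (about 175 mm to plate +y). A bystander.
- spacer: dark steel ring, 28 mm across, 12 mm high, lying on the plate beyond the stops. A bystander.
- screwdriver: screwdriver lying on the table. A bystander.
- parts_tray: white divided tray, 180 x 130 x 30 mm, on the table. A bystander.
- cleaner: white bottle, 60 mm across, 150 mm high, on the table. A bystander.
- cup: black cup, 72 mm across, 85 mm high, on the table. A bystander.
- wrench: wrench lying on the table. A bystander.
Mind the look-alikes: they are no part of the job. Leave any blue look-alike of the block alone.

How it is judged (in metres and radians):
On the way, in this order (a step that is already met when the one before it is completed fails the run):
1. the block is home: flush against both stop pins, with the latch still open (y of stop_near in the frame of block between -0.0465 and -0.042 m and y of stop_far in the frame of block between -0.0465 and -0.042 m and x of block in the frame of plate between -0.025 and 0.025 m and angle between block's own z axis and vertical below 0.02 rad and height (world z) of block below 0.015 m and value of joint latch below 0.9 rad), for 0.2 s.
2. the latch is swung fully shut behind the block (value of joint latch above 1.48 rad), for 0.2 s.
At the end, for the whole second after the job is handed in: The block lies flat and still on the plate with its front face within 1.5 mm of both stop pins and its middle within 25 mm of the middle of the pins; the latch is shut behind it (joint above 1.48 rad) and everything is released (y of stop_near in the frame of block between -0.0465 and -0.042 m and y of stop_far in the frame of block between -0.0465 and -0.042 m and x of block in the frame of plate between -0.025 and 0.025 m and angle between block's own z axis and vertical below 0.02 rad and height (world z) of block below 0.015 m and value of joint latch above 1.48 rad and linear speed of block below 0.01 m/s); the robot touches nothing.
It fails at once if the robot pushes on the block with more than 35 N (contact force between any of the fingers, the arm and block above 35 N).
It fails at once if the block is tipped or lifted (angle between block's own z axis and vertical above 0.08 rad or height (world z) of block above 0.02 m).
It fails at once if a bystander is moved by more than 15 mm (distance of any of spare_pin, blank_stack, spacer, screwdriver, parts_tray, cleaner, cup, wrench from where it was at the start of the episode above 0.015 m).
It also fails if it takes over 72 s, if anything falls off the work surface, if the arm or the gripper's body presses on something with over 40 N, if the wrist force passes 120 N, or if a joint passes its speed limit or range.

## Robot

A 6-joint arm with a two-finger parallel gripper is mounted at the origin on the work surface. World frame = base frame: x ahead of the robot, y to its left, z up, the work surface at z = 0. Lengths are in m, angles in degrees, forces in N, time in s.
With the tool pointing down it reaches from about 0.375 to 0.975 m from the base axis. Payload 3.8 kg.
Tool frame: the origin (TCP) lies where the fingers leave the gripper's body, on its centre line; the fingertips stand 73 mm ahead of it and the grasp point (between the pads) lies 54 mm ahead of it; x points along the fingers, z is the direction in which the jaws open and shut, and the axes are right-handed (so a half turn about x gives the same grasp; the last joint's range is limited). The gripper opens to 85 mm and grips with 20 to 120 N. Pads are 22 mm wide; open, the fingers measure 114 mm over their backs; the gripper's body (76 mm by 85 mm) begins 54 mm behind the grasp point. The pads swing forward as they close: fully open they stand 13 mm farther back than shut.
Start: joints at [65.495, 15.12, 91.902, -0, 72.978, -2.114], TCP at [0.257, 0.624, 0.304] pointing down, gripper open.
Joint ranges: [-150.88, 150.88], [-54.13, 125.18], [17.81, 147.31], [-75.09, 255.09], [0, 152.58], [-146.25, 146.25]. Speed limits (degrees/s): [147.25, 147.25, 180, 180, 180, 180].

## Interface

Orientations are given as a 3x3 rotation matrix whose columns are the frame's x, y, z axes.
In Python, from cell import status, imaging, manip gives the robot as it stands.
- The arm moves only by the shell command python3 -m creep 'ROWS' [FORCE]. ROWS is text: rows parted by semicolons, each of 7 numbers parted by spaces: the shift along the tool's x, y, z in mm, then the turn, a rotation vector about the tool's x, y, z in rad, then the opening, from 0 (shut) to 1 (fully open). In form: tx ty tz ax ay az hand; .... A call has 1 to 10 rows; each row is the pose to reach, as a shift and turn from the pose measured when the call began, along the tool's axes at that moment; what a row does not reach only later rows make up. A row lasts 1/10 s, in which the tool goes at most 50 mm and 8.59 degrees, less where a joint would pass 70% of its speed; a pose out of reach is approached as far as the arm can. A call with a gripper value outside its range is refused whole. The fingers move at their own pace and stop on an object; FORCE is the grip in N (left out, the last holds). Time passes only in rows, so rows that repeat a pose let the fingers close. It gives the time, the measured TCP pose, the force and the opening at its end, in the units of the state.
- status.state(): the state, without advancing time (a new reading comes with each control period).
- imaging.get_image(name): name is "side" or "top" or "wrist"; returns a dict with "image" (420x560x3 uint8, red, green, blue), "depth" (420x560 float32, m along the optical axis (not along the pixel's ray), 0 where there is no reading), "vertical_fov" (degrees; the focal length in pixels is half the picture's height over the tangent of half this angle, whatever the lens; pixels are square), "cx", "cy" (the principal point, pixels), "distortion" ([k1, k2, p1, p2, k3] as OpenCV has them; the pictures are not rectified), "R" (3x3) and "t" (3): a world point X has camera coordinates R X + t. Camera axes: x right, y down, z forward; pixel columns grow to the right and rows downward; lengths in m; the calibration is good to about 2 mm. A picture is of the moment at which its call begins.
- manip.sign_off(): hands the job in, once; it reports no verdict.
The state is a dict: "clock": time; "joint_positions": joint angles; "joint_vel": joint speeds; "joint_efforts": joint torques, N m; "ee_pos": TCP position; "eef_rot": TCP orientation; "force": force on the tool from outside, world axes, zero at the start; "torque": the same for the moment, N m; "grip_width": finger opening in m.
Only numpy, scipy, OpenCV 4.12 (cv2) and the standard library are available. Lean on these libraries where they do the work, as an engineer would, in place of code of your own. Each camera call takes 0.05 s, during which the arm holds its last target.

## Working session

There is one attempt and no reset: what is moved stays moved. The work goes in short steps, Python scripts to look and compute and a shell command to move; the robot and the scene stay as the last step left them, time stands still between calls to the robot, and variables do not carry over. Pictures are saved under pics/ and viewed, and the job is handed in when it is done.

```bash
ls; mkdir -p pics; cat > h.py <<'E'
import numpy as np, cv2
from cell import status, imaging, manip
def cam(n):
    d=imaging.get_image(n); h=d["image"].shape[0]
    f=h/2/np.tan(np.radians(d["vertical_fov"])/2)
    d["K"]=np.array([[f,0,d["cx"]],[0,f,d["cy"]],[0,0,1.]]); d["D"]=np.array(d["distortion"],float)
    d["R"]=np.array(d["R"]);d["t"]=np.array(d["t"]); return d
def save(d,name,box=None,s=1):
    im=d["image"][:,:,::-1]
    if box: im=im[box[1]:box[3],box[0]:box[2]]
    im=cv2.resize(im,None,fx=s,fy=s,interpolation=cv2.INTER_CUBIC); cv2.imwrite("pics/"+name+".png",im)
def ray(d,uv):
    n=cv2.undistortPoints(np.array(uv,float).reshape(-1,1,2),d["K"],d["D"]).reshape(-1,2)
    r=np.c_[n,np.ones(len(n))]@d["R"]; return -d["R"].T@d["t"], r
def onz(d,uv,z):
    c,r=ray(d,uv); return c+r*((z-c[2])/r[:,2])[:,None]
def proj(d,P):
    return cv2.projectPoints(np.array(P,float).reshape(-1,1,3),cv2.Rodrigues(d["R"])[0],d["t"],d["K"],d["D"])[0].reshape(-1,2)
E
python3 - <<'E'
from h import *
s=status.state(); print({k:np.round(v,3).tolist() for k,v in s.items()})
for n in ["side","top","wrist"]:
    d=cam(n); save(d,n+"0",s=1.4); print(n,-d["R"].T@d["t"],d["K"][0,0],d["D"])
E
```

```text
pics
{'clock': 0.0, 'joint_positions': [65.496, 15.171, 91.981, 0.001, 72.977, -2.115], 'joint_vel': [0.055, -0.009, -0.013, -0.001, -0.056, 0.005], 'joint_efforts': [0.0, -51.514, -36.73, -0.0, 0.014, 0.0], 'ee_pos': [0.257, 0.624, 0.303], 'eef_rot': [[-0.001, -0.925, 0.381], [-0.002, 0.381, 0.925], [-1.0, 0.0, -0.002]], 'force': [0.015, -0.511, 0.41], 'torque': [-0.012, -0.017, 0.034], 'grip_width': 0.086}
side [-0.14457883 -0.62416333  0.87969104] 392.47810781785756 [-0.05468733  0.          0.          0.          0.        ]
top [0.31316377 0.01011445 1.49447588] 545.3699728806031 [-0.0928839  0.         0.         0.         0.       ]
wrist [0.18358052 0.65492788 0.37367457] 371.19424095710025 [-0.08331455  0.          0.          0.          0.        ]
```

View pics/top0.png

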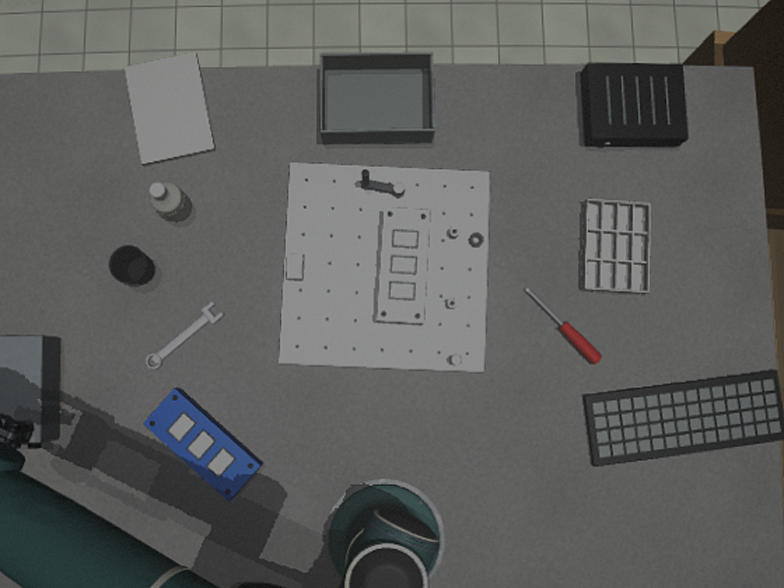

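View pics/side0.png

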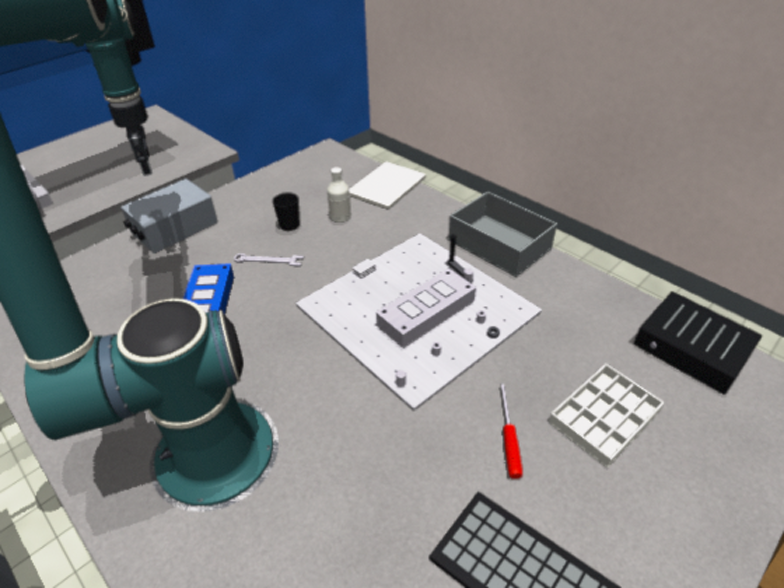

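View pics/wrist0.png

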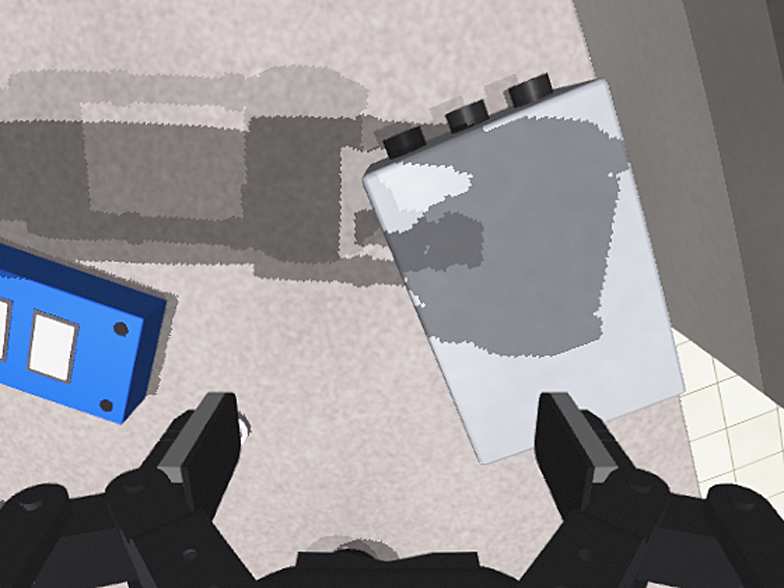

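Top view (1.4x scale): the plate is at (385,267) and the silver block on it at (403,265). The latch is at (380,184), the stop pins at (450,303) and (452,232), the spare pin at (455,359), the ring at (476,240) and the stack at (295,266). The blue look-alike is off the plate at (203,443). The block meant is the silver one on the plate. I'll confirm it in an enlarged crop.

```bash
python3 - <<'E'
from h import *
d=cam("top"); save(d,"topc",(195,110,355,270),s=3.7)
im=d["image"].astype(int); print(im[120:260:20,205:350:12].mean(2).astype(int))
d=cam("side"); save(d,"sidec",(205,160,395,295),s=4)
E
```

```text
[[ 96 140 137 139 140 142 139 144 125  88  96  98  99]
 [ 74 141 140 140 141 140 144 143 140 140 141 141 126]
 [146 141 141 140 140 142 142 141 142 141 140 141  83]
 [141 141 141 141 143 141 142 141 141 142 141 139  99]
 [139 143 141 142 143 141 142 139 142 142 141 141 102]
 [141 141 142 142 143 143 144 143 142 142 143 140  99]
 [141 140 140 141 140 141 141 142 142 142 139 142 100]]
```

View pics/topc.png

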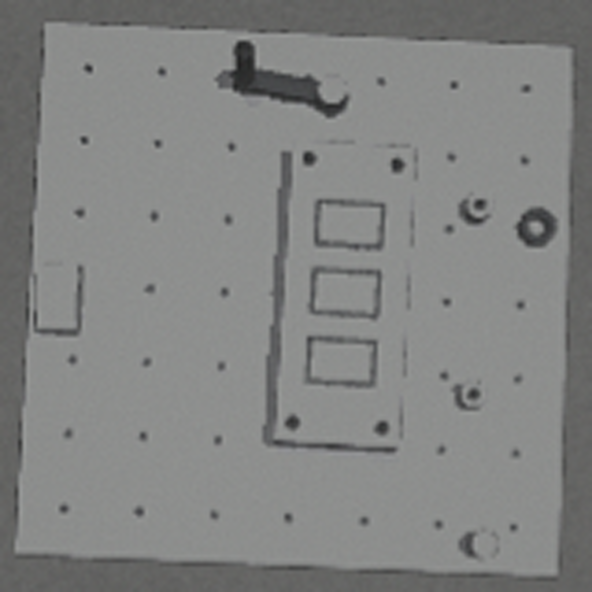

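View pics/sidec.png

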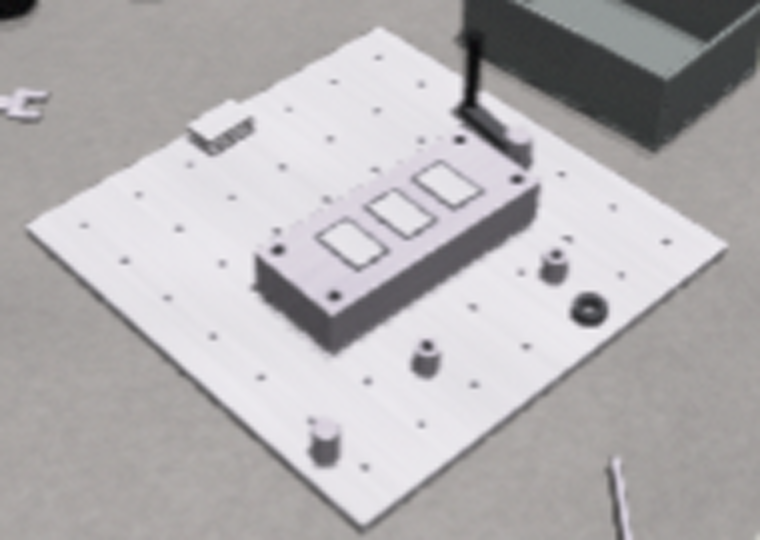

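The crop confirms it: silver block with holes at crop (309,159), (397,165), (291,422), (382,428). The pins with dark tops are at about (480,204) and (472,393), the knob top at (244,48) and the pivot cap at (331,93). Now measuring.

```bash
cat >> h.py <<'E'
def platefit(d):
    g=cv2.cvtColor(d["image"],cv2.COLOR_RGB2GRAY)
    m=(g>122).astype(np.uint8); m[:, :190]=0; m[:,365:]=0; m[:105]=0; m[275:]=0
    m=cv2.morphologyEx(m,cv2.MORPH_CLOSE,np.ones((5,5)))
    cs=cv2.findContours(m,cv2.RETR_EXTERNAL,cv2.CHAIN_APPROX_NONE)[0]; c=max(cs,key=cv2.contourArea).reshape(-1,2)
    P=onz(d,c,0.012)[:,:2]; hull=cv2.convexHull((P*1000).astype(np.float32))
    return cv2.minAreaRect(hull), P
def darkspots(d,seeds,z,r=5,w=2.5):
    g=cv2.cvtColor(d["image"],cv2.COLOR_RGB2GRAY).astype(float); out=[]
    for u,v in seeds:
        for _ in range(4):
            U,V=np.meshgrid(np.arange(int(round(u))-4,int(round(u))+5),np.arange(int(round(v))-4,int(round(v))+5))
            q=g[V,U]; bg=np.percentile(q,60); wt=np.clip(bg-15-q,0,None)*(np.hypot(U-u,V-v)<w+.5)
            if wt.sum()==0: print("none",u,v);break
            u,v=(U*wt).sum()/wt.sum(),(V*wt).sum()/wt.sum()
        out.append((u,v))
    return np.array(out), onz(d,out,z)
E
python3 - <<'E'
from h import *
np.set_printoptions(precision=4,suppress=True)
d=cam("top")
print("plate",platefit(d)[0])
f=lambda L:[(195+x/3.7,110+y/3.7) for x,y in L]
uv,B=darkspots(d,f([(309,159),(397,165),(291,422),(382,428)]),.058); print("block",uv,B)
print("dist",np.linalg.norm(B[0]-B[2]),np.linalg.norm(B[1]-B[3]),np.linalg.norm(B[0]-B[1]),np.linalg.norm(B[2]-B[3]),B.mean(0))
ax=(B[0]-B[2]+B[1]-B[3]); print("yaw x axis from world x deg",np.degrees(np.arctan2(ax[1],ax[0])))
uv,S=darkspots(d,f([(480,204),(472,393)]),.036); print("pins far,near",uv,S,np.linalg.norm(S[0]-S[1]))
print("knob",onz(d,f([(244,48)]),.105),"pivot",onz(d,f([(331,93)]),.02))
print("holes", )
L=[(88,68),(527,88),(64,509),(514,527)]
uv,H=darkspots(d,f(L),.012); print(H, H.mean(0))
# depth check
for p in B: pass
D=d["depth"]; 
for (u,v) in f([(345,180),(345,400),(500,300),(150,250)]):
    z=D[int(v),int(u)]; c,r=ray(d,[(u,v)]); print("z",(c+r*z)[0])
E
```

```text
plate ((526.8319702148438, -11.466384887695312), (398.62646484375, 398.98980712890625), 86.58509826660156)
block [[278.0573 152.3642]
 [301.9095 154.1952]
 [273.5526 223.7348]
 [297.7463 225.2341]] [[ 0.6207 -0.0198  0.058 ]
 [ 0.6148 -0.0837  0.058 ]
 [ 0.4291 -0.0044  0.058 ]
 [ 0.424  -0.0683  0.058 ]]
dist 0.19223702371787246 0.19142021255128872 0.0641536791749707 0.064089524030863 [ 0.5222 -0.0441  0.058 ]
yaw x axis from world x deg -4.602378653732772
pins far,near [[324.2099 164.7712]
 [322.5152 216.0732]] [[ 0.5894 -0.1452  0.036 ]
 [ 0.4493 -0.1368  0.036 ]] 0.14032006500359848
knob [[0.6894 0.0244 0.105 ]] pivot [[ 0.6771 -0.0392  0.02  ]]
holes
[[ 0.7019  0.1435  0.012 ]
 [ 0.6821 -0.1854  0.012 ]
 [ 0.3721  0.1639  0.012 ]
 [ 0.3524 -0.1662  0.012 ]] [ 0.5271 -0.0111  0.012 ]
z [ 0.6036 -0.0469  0.0561]
z [ 0.4433 -0.0435  0.059 ]
z [ 0.5204 -0.1622  0.0109]
z [0.5612 0.0971 0.0156]
```

Measurements agree with the sizes given: plate 398.6 x 399 mm, pins 140.3 mm apart, pin centres at plate y -129.7.

- **Plate:** centre (0.527, -0.0115), yaw -3.4°.
- **Block:** plate (-2.8, -32.7), so about 42 mm to go, turned -0.02 rad relative to the plate.
- **Latch:** about -0.16 rad.

I'll turn the tool so that its y axis is plate +y and its z axis is plate +x. A push is then along -ty.

```bash
python3 -m creep '0 -30 -37 0.12 0 0 0; 0 -66 -81 0.25 0 0 0; 0 -100 -123 0.38 0 0 0; 0 -134 -165 0.5 0 0 0; 0 -168 -206 0.62 0 0 0; 0 -202 -248 0.74 0 0 0; 0 -236 -290 0.86 0 0 0; 0 -270 -331 0.98 0 0 0; 0 -304 -373 1.1 0 0 0; 0 -338 -415 1.24 0 0 0' 30
```

```text
clock: 1.3
ee_pos: [0.4008, 0.1456, 0.3041]
eef_rot: [[0.001, 0.065, 0.998], [-0.0, 0.998, -0.065], [-1.0, -0.0, 0.001]]
force: [1.0, 0.5, -0.1]
grip_width: 0.0002
```

```bash
python3 -m creep '20 -30 12 0 0 0 0; 45 -65 25 0 0 0 0; 75 -95 36 0 0 0 0; 110 -103 39 0 0 0 0; 145 -103 39 0 0 0 0; 175 -103 39 0 0 0 0; 192 -103 39 0 0 0 0; 199 -103 39 0 0 0 0; 199 -103 39 0 0 0 0'
python3 - <<'E'
from h import *
d=cam("wrist"); save(d,"w1",s=1.3)
d=cam("side"); save(d,"s1",(205,100,395,295),s=4)
E
```

```text
clock: 2.2
ee_pos: [0.4326, 0.0402, 0.1044]
eef_rot: [[-0.001, 0.065, 0.998], [-0.0, 0.998, -0.065], [-1.0, -0.001, -0.001]]
force: [-0.4, -1.0, 0.2]
grip_width: -0.0
```

View pics/w1.png

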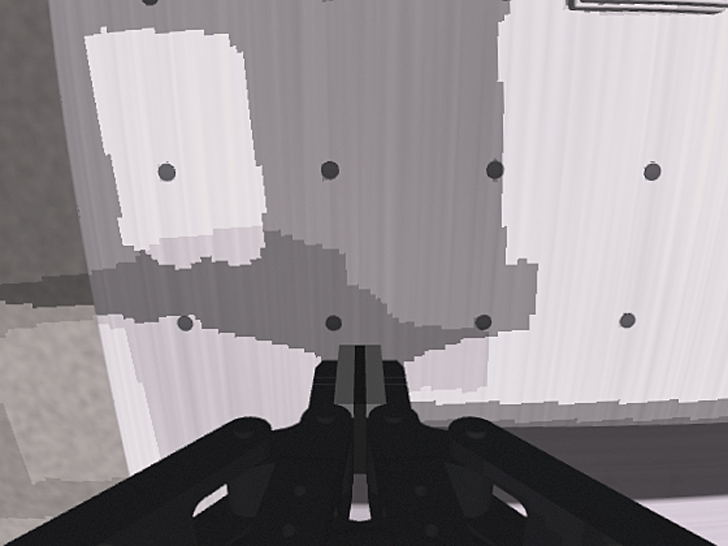

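View pics/s1.png

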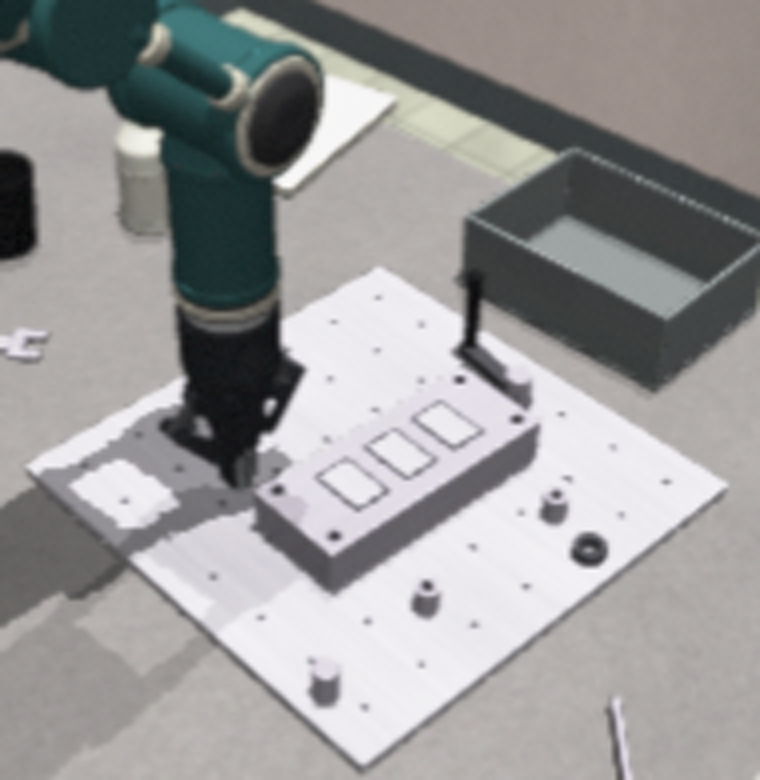

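The side view shows the shut fingers at about (240,478), just behind the near rear corner. The wrist view shows the block's rear edge at the lower right, with the fingertips clear of it. Approaching slowly.

```bash
python3 -m creep '0 -2 0 0 0 0 0; 0 -4 0 0 0 0 0; 0 -6 0 0 0 0 0; 0 -8 0 0 0 0 0; 0 -10 0 0 0 0 0; 0 -11.5 0 0 0 0 0; 0 -13 0 0 0 0 0; 0 -14.5 0 0 0 0 0; 0 -16 0 0 0 0 0; 0 -17.5 0 0 0 0 0'; python3 -m creep '0 -1 0 0 0 0 0; 0 -2 0 0 0 0 0; 0 -3 0 0 0 0 0; 0 -4 0 0 0 0 0; 0 -5 0 0 0 0 0'
```

```text
clock: 3.3
ee_pos: [0.4329, 0.0227, 0.1061]
eef_rot: [[0.003, 0.065, 0.998], [-0.0, 0.998, -0.065], [-1.0, -0.0, 0.003]]
force: [-0.9, -0.7, 0.2]
grip_width: 0.0001
clock: 3.8
ee_pos: [0.4326, 0.0181, 0.1061]
eef_rot: [[0.003, 0.065, 0.998], [0.001, 0.998, -0.065], [-1.0, 0.001, 0.003]]
force: [-0.3, 5.6, 0.4]
grip_width: -0.0001
```

```bash
python3 -m creep '0 -1 0 0 0 0 0; 0 -2 0 0 0 0 0; 0 -3 0 0 0 0 0; 0 -4 0 0 0 0 0; 0 -5 0 0 0 0 0; 0 -6 0 0 0 0 0; 0 -7 0 0 0 0 0; 0 -8 0 0 0 0 0; 0 -9 0 0 0 0 0; 0 -10 0 0 0 0 0'; python3 -m creep '0 -2 0 0 0 0 0; 0 -4 0 0 0 0 0; 0 -6 0 0 0 0 0; 0 -8 0 0 0 0 0; 0 -10 0 0 0 0 0; 0 -12 0 0 0 0 0; 0 -14 0 0 0 0 0'
python3 - <<'E'
from h import *
d=cam("top"); save(d,"t1",(195,110,355,270),s=3.7)
E
```

```text
clock: 4.8
ee_pos: [0.4308, 0.0118, 0.1061]
eef_rot: [[-0.0, 0.069, 0.998], [0.009, 0.998, -0.069], [-1.0, 0.009, -0.001]]
force: [-4.3, 22.4, 7.2]
grip_width: 0.0
clock: 5.5
ee_pos: [0.4282, 0.0016, 0.1059]
eef_rot: [[-0.005, 0.072, 0.997], [0.017, 0.997, -0.072], [-1.0, 0.016, -0.006]]
force: [-5.0, 20.1, 6.0]
grip_width: 0.0
```

View pics/t1.png

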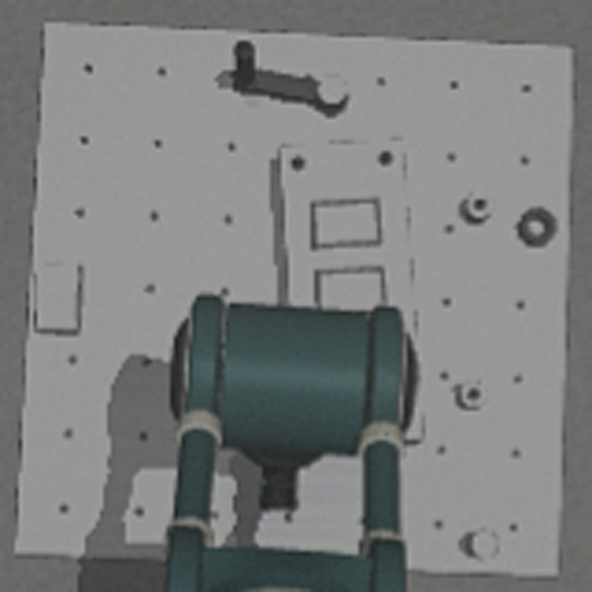

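```bash
python3 -m creep '0 -3 1 0 0 -0.005 0; 0 -5 2 0 0 -0.01 0; 0 -7 3 0 0 -0.015 0; 0 -9 4 0 0 -0.02 0; 0 -11 5 0 0 -0.02 0; 0 -13 6 0 0 -0.02 0; 0 -15 7 0 0 -0.02 0; 0 -17 7 0 0 -0.02 0'
cat >> h.py <<'E'
np.set_printoptions(precision=4,suppress=True)
PC=np.array([.527,-.0114]); PY=np.radians(-3.43)
PR=np.array([[np.cos(PY),-np.sin(PY)],[np.sin(PY),np.cos(PY)]])
def toplate(P): return (np.atleast_2d(P)[:,:2]-PC)@PR
def toworld(p): return np.atleast_2d(p)@PR.T+PC
# holes in block frame: (+-95.9,+-32)
HB=np.array([[.0959,.032],[.0959,-.032],[-.0959,.032],[-.0959,-.032]])
def report(c,yaw):
    a=np.degrees(yaw); fr=c+np.array([[-.07*np.cos(yaw)+.045*np.sin(yaw),-.07*np.sin(yaw)-.045*np.cos(yaw)],[.07*np.cos(yaw)+.045*np.sin(yaw),.07*np.sin(yaw)-.045*np.cos(yaw)]])
    print("block plate mm",c*1000,"yaw rad",round(yaw,4),"front gap near/far mm",(fr[:,1]+.120)*1000)
    for n,x in(("near",-.095),("far",.095)):
        R=np.array([[np.cos(yaw),-np.sin(yaw)],[np.sin(yaw),np.cos(yaw)]])
        p=c+R@[x,.045]; print(n,"rear plate",p*1000,"world",toworld(p)[0])
def block_from(d,idx,seeds):
    uv,W=darkspots(d,seeds,.058); p=toplate(W); h=HB[idx]
    print("uv",uv.tolist(),"dist",np.linalg.norm(p[0]-p[-1]),"exp",np.linalg.norm(h[0]-h[-1]))
    hc=h.mean(0);pc=p.mean(0); a=h-hc;b=p-pc
    yaw=np.arctan2((a[:,0]*b[:,1]-a[:,1]*b[:,0]).sum(),(a*b).sum())
    R=np.array([[np.cos(yaw),-np.sin(yaw)],[np.sin(yaw),np.cos(yaw)]])
    c=pc-R@hc; report(c,yaw); return c,yaw
def crop(L): return [(195+x/3.7,110+y/3.7) for x,y in L]
E
python3 - <<'E'
from h import *
d=cam("top"); save(d,"t2",(195,110,355,270),s=3.7)
block_from(d,[0,1],crop([(290,163),(380,155)]))
E
```

```text
clock: 6.35
ee_pos: [0.4295, -0.0126, 0.1037]
eef_rot: [[-0.016, 0.074, 0.997], [0.004, 0.997, -0.074], [-1.0, 0.003, -0.017]]
force: [-8.0, 20.8, 3.8]
grip_width: -0.0002
uv [[272.1765463917526, 155.2048969072165], [295.5055096418733, 151.03719008264463]] dist 0.06364317928410766 exp 0.064
block plate mm [ -0.7628 -39.851 ] yaw rad 0.2256 front gap near/far mm [20.6327 51.9451]
near rear plate [-103.4209  -17.2387] world [ 0.4227 -0.0224]
far rear plate [81.7658 25.2567] world [0.6101 0.0089]
```

View pics/t2.png

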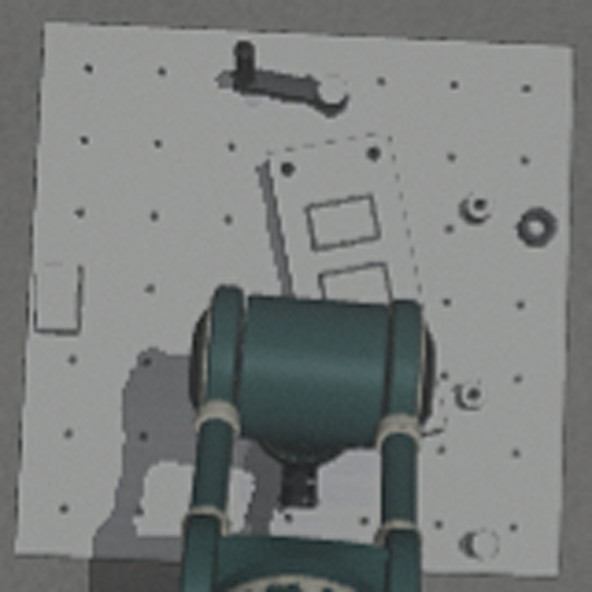

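```bash
python3 -m creep '0 12 0 0 0 0 0; 0 30 5 -0.005 -0.005 0 0; 0 45 35 -0.01 -0.01 0 0; 0 58 70 -0.014 -0.016 -0.004 0; 0 68 105 -0.014 -0.016 -0.004 0; 0 76 140 -0.014 -0.016 -0.004 0; -1 76 165 -0.014 -0.016 -0.004 0; -2 76 173 -0.014 -0.016 -0.004 0; -2 76 173 -0.014 -0.016 -0.004 0'
python3 - <<'E'
from h import *
d=cam("top"); save(d,"t3",(195,110,355,270),s=3.7)
E
```

```text
clock: 7.3
ee_pos: [0.6084, 0.0499, 0.1029]
eef_rot: [[-0.0, 0.06, 0.998], [-0.002, 0.998, -0.06], [-1.0, -0.002, -0.0]]
force: [0.1, -0.4, 0.1]
grip_width: -0.0002
```

View pics/t3.png

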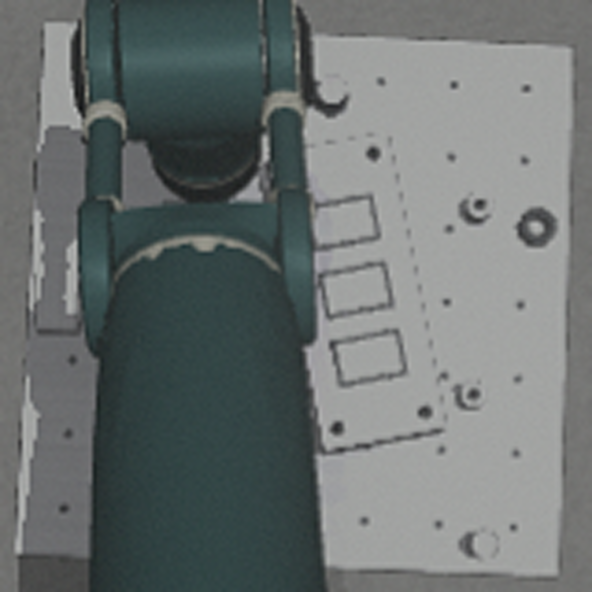

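The arm now covers the latch side. Three block holes are visible, at crop (373,153), (337,428) and (425,411).

```bash
python3 - <<'E'
from h import *
d=cam("top")
block_from(d,[1,2,3],crop([(373,153),(337,428),(425,411)]))
E
python3 -m creep '0 -2 0 0 0 0 0; 0 -4 0 0 0 0 0; 0 -6 0 0 0 0 0; 0 -8 0 0 0 0 0; 0 -10 0 0 0 0 0; 0 -12 0 0 0 0 0; 0 -14 0 0 0 0 0; 0 -15.5 0 0 0 0 0; 0 -17 0 0 0 0 0; 0 -18.5 0 0 0 0 0'
```

```text
uv [[295.44823529411764, 150.99176470588236], [285.65301204819275, 225.28192771084338], [309.41476510067116, 220.89127516778524]] dist 0.19163795053661684 exp 0.1918
block plate mm [ -0.4925 -40.1811] yaw rad 0.2317 front gap near/far mm [19.9474 52.0953]
near rear plate [-103.2872  -18.1982] world [ 0.4228 -0.0234]
far rear plate [81.6357 25.4311] world [0.61   0.0091]
clock: 8.4
ee_pos: [0.6051, 0.0313, 0.1024]
eef_rot: [[-0.003, 0.06, 0.998], [-0.002, 0.998, -0.06], [-1.0, -0.002, -0.003]]
force: [-0.2, 0.9, -0.7]
grip_width: 0.0002
```

```bash
python3 -m creep '0 -1.5 2 0 0 0 0; 0 -3 4 0 0 0 0; 0 -4.5 6 0 0 0 0; 0 -6 7 0 0 0 0; 0 -7.5 7 0 0 0 0; 0 -9 7 0 0 0 0; 0 -10.5 7 0 0 0 0; 0 -12 7 0 0 0 0; 0 -13.5 7 0 0 0 0; 0 -15 7 0 0 0 0'; python3 -c "
from h import *
d=cam('side'); save(d,'s3',(205,100,395,295),s=4)"
```

```text
clock: 9.4
ee_pos: [0.6114, 0.0191, 0.1025]
eef_rot: [[-0.002, 0.062, 0.998], [0.004, 0.998, -0.062], [-1.0, 0.004, -0.002]]
force: [0.8, 17.0, -0.7]
grip_width: 0.0001
```

View pics/s3.png

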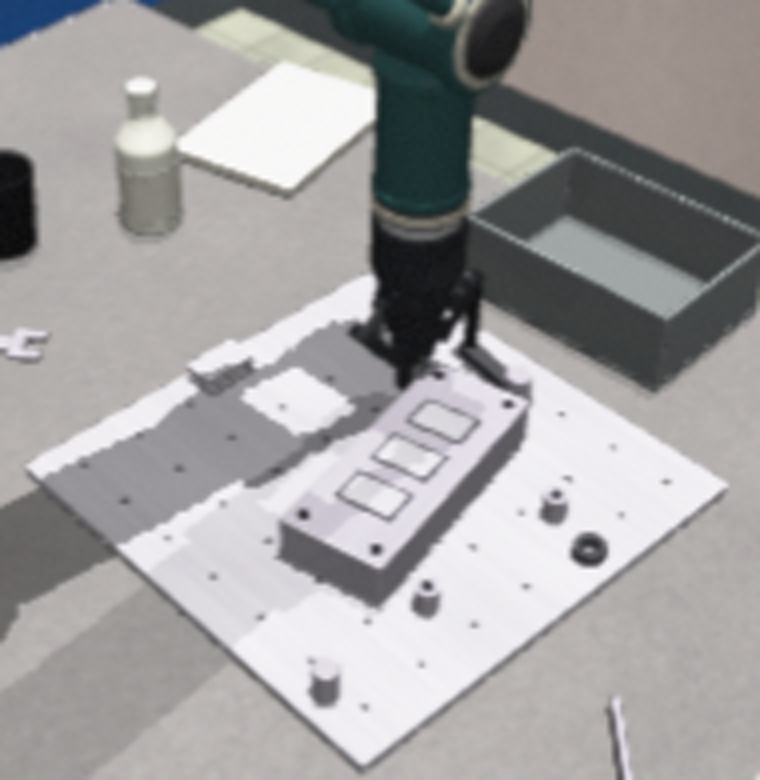

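The fingers press the far rear corner at (405,382). A finger knuckle at (470,285) stands close to the knob, so I won't go farther in +x here. Pushing on.

```bash
python3 -m creep '0 -2 0 0 0 0 0; 0 -4 0 0 0 -0.005 0; 0 -6 0 0 0 -0.01 0; 0 -8 0 0 0 -0.01 0; 0 -10 0 0 0 -0.01 0; 0 -12 0 0 0 -0.01 0; 0 -14 0 0 0 -0.01 0; 0 -16 0 0 0 -0.01 0; 0 -18 0 0 0 -0.01 0; 0 -20 0 0 0 -0.01 0'
```

```text
clock: 10.45
ee_pos: [0.6122, 0.004, 0.1036]
eef_rot: [[0.003, 0.063, 0.998], [0.002, 0.998, -0.063], [-1.0, 0.002, 0.002]]
force: [5.4, 17.7, 0.8]
grip_width: -0.0002
```

```bash
python3 -m creep '0 -3 0 0 0 0 0; 0 -5 0 0 0 0 0; 0 -7 0 0 0 0 0; 0 -9 0 0 0 0 0; 0 -11 1 0 0 -0.005 0; 0 -13 2 0 0 -0.01 0; 0 -15 3 0 0 -0.01 0; 0 -17 4 0 0 -0.01 0; 0 -19 5 0 0 -0.01 0; 0 -21 6 0 0 -0.01 0'
python3 - <<'E'
from h import *
d=cam("top"); save(d,"t4",(195,110,355,270),s=3.7)
E
```

```text
clock: 11.45
ee_pos: [0.6172, -0.0127, 0.1038]
eef_rot: [[0.002, 0.065, 0.998], [-0.0, 0.998, -0.065], [-1.0, -0.0, 0.003]]
force: [-0.0, 18.5, 1.0]
grip_width: 0.0001
```

View pics/t4.png

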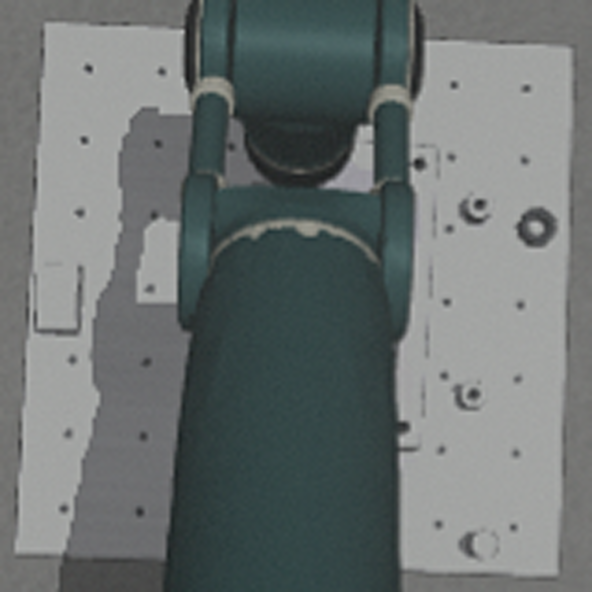

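The two front holes are visible, at crop (420,163) and (404,427).

```bash
python3 - <<'E'
from h import *
d=cam("top")
block_from(d,[1,3],crop([(420,163),(404,427)]))
E
python3 -m creep '0 -3 0 0 0 0 0; 0 -5 0 0 0 0 0; 0 -7 0 0 0 0 0; 0 -9 0 0 0 -0.005 0; 0 -11 0 0 0 -0.01 0; 0 -13 0 0 0 -0.01 0; 0 -15 0 0 0 -0.01 0; 0 -17 0 0 0 -0.01 0; 0 -19 0 0 0 -0.01 0; 0 -21 0 0 0 -0.01 0'
python3 - <<'E'
from h import *
d=cam("top"); save(d,"t5",(195,110,355,270),s=3.7)
E
```

```text
uv [[308.16136919315403, 153.83251833740832], [301.10731707317075, 225.00731707317073]] dist 0.1925342671498681 exp 0.1918
block plate mm [ -0.3474 -45.8118] yaw rad -0.0614 front gap near/far mm [33.5717 24.9745]
near rear plate [-92.4047   4.9371] world [ 0.4351 -0.0009]
far rear plate [97.2367 -6.7306] world [ 0.6237 -0.0239]
clock: 12.55
ee_pos: [0.6186, -0.0299, 0.1044]
eef_rot: [[0.009, 0.067, 0.998], [-0.005, 0.998, -0.067], [-1.0, -0.004, 0.009]]
force: [7.8, 16.4, -4.9]
grip_width: 0.0001
```

View pics/t5.png

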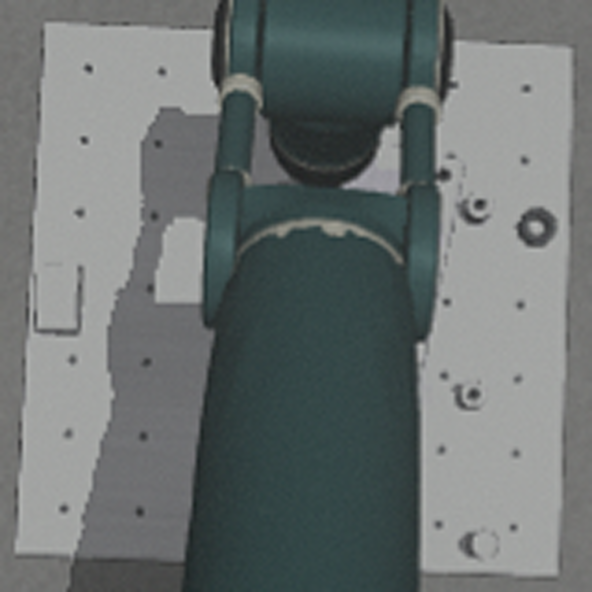

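```bash
python3 -m creep '0 12 -2 0 0 0 0; 0 30 -15 -0.007 0.009 0.005 0; 0 45 -50 -0.007 0.009 0.005 0; 0 54 -90 -0.007 0.009 0.005 0; 0 54 -130 -0.007 0.009 0.005 0; 0 54 -160 -0.007 0.009 0.005 0; 0 54 -169 -0.007 0.009 0.005 0; 0 54 -169 -0.007 0.009 0.005 0'
python3 - <<'E'
from h import *
d=cam("top"); save(d,"t6",(195,110,355,270),s=3.7)
E
```

```text
clock: 13.4
ee_pos: [0.4516, 0.0352, 0.1024]
eef_rot: [[-0.001, 0.059, 0.998], [0.0, 0.998, -0.059], [-1.0, 0.0, -0.001]]
force: [0.4, -0.6, 0.2]
grip_width: -0.0003
```

View pics/t6.png

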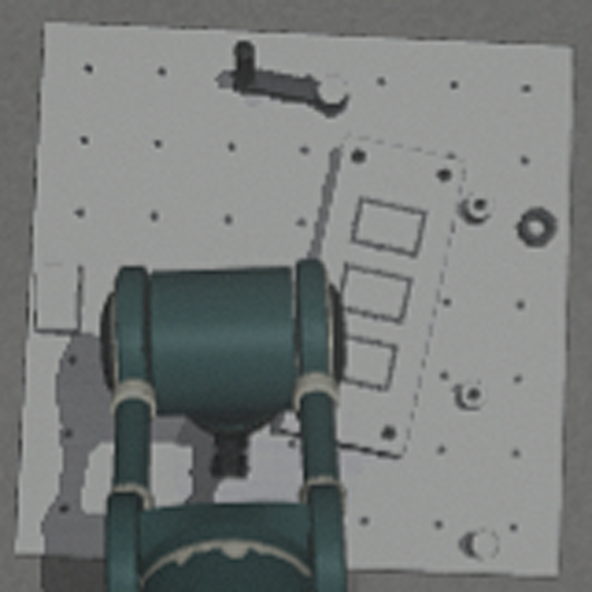

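The latch hasn't moved. Block holes are at crop (358,155), (444,175) and (389,433).

```bash
python3 - <<'E'
from h import *
d=cam("top")
block_from(d,[0,1,3],crop([(358,155),(444,175),(389,433)]))
print(toplate(status.state()["ee_pos"][:2])*1000)
E
```

```text
uv [[291.385101010101, 151.760101010101], [314.57374631268436, 156.8023598820059], [299.5646731571627, 226.58692628650903]] dist 0.2022557687377508 exp 0.2021960434825568
block plate mm [ -2.6074 -53.1124] yaw rad -0.1747 front gap near/far mm [34.7427 10.4032]
near rear plate [-88.3373   7.7185] world [0.4393 0.0016]
far rear plate [ 98.7693 -25.3137] world [ 0.6241 -0.0426]
[[-74.8267  41.9367]]
```

```bash
python3 -m creep '0 -3 0 0 0 0 0; 0 -6 0 0 0 0 0; 0 -9 0 0 0 0 0; 0 -12 0 0 0 0 0; 0 -14 0 0 0 0 0; 0 -16 0 0 0 0 0; 0 -17.5 0 0 0 0 0; 0 -19 0 0 0 0 0; 0 -20.5 0 0 0 0 0; 0 -22 0 0 0 0 0'; python3 -m creep '0 -1.5 0 0 0 0 0; 0 -3 0 0 0 0 0; 0 -4.5 0 0 0 0 0; 0 -6 0 0 0 0 0; 0 -8 0 0 0 -0.005 0; 0 -10 0 0 0 -0.01 0; 0 -12 0 0 0 -0.01 0; 0 -14 0 0 0 -0.01 0; 0 -16 0 0 0 -0.01 0; 0 -18 0 0 0 -0.01 0'
```

```text
clock: 14.5
ee_pos: [0.4535, 0.0129, 0.1034]
eef_rot: [[0.003, 0.059, 0.998], [0.0, 0.998, -0.059], [-1.0, 0.001, 0.002]]
force: [-0.7, 0.3, 1.0]
grip_width: -0.0002
clock: 15.5
ee_pos: [0.4515, -0.001, 0.1033]
eef_rot: [[-0.0, 0.063, 0.998], [-0.001, 0.998, -0.063], [-1.0, -0.001, -0.0]]
force: [-3.3, 22.9, 2.6]
grip_width: 0.0001
```

```bash
python3 -m creep '0 -3 -1 0 0 0 0; 0 -5 -2 0 0 0 0; 0 -7 -3 0 0 -0.005 0; 0 -9 -4 0 0 -0.01 0; 0 -11 -5 0 0 -0.01 0; 0 -13 -6 0 0 -0.01 0; 0 -15 -7 0 0 -0.01 0; 0 -17 -7 0 0 -0.01 0; 0 -19 -7 0 0 -0.01 0; 0 -21 -7 0 0 -0.01 0'
python3 - <<'E'
from h import *
d=cam("top"); save(d,"t7",(195,110,355,270),s=3.7)
print(toplate(status.state()["ee_pos"][:2])*1000)
E
```

```text
clock: 16.5
ee_pos: [0.4428, -0.0178, 0.1033]
eef_rot: [[-0.002, 0.067, 0.998], [-0.003, 0.998, -0.067], [-1.0, -0.003, -0.002]]
force: [-2.3, 21.6, 3.7]
grip_width: 0.0004
[[-83.8277 -11.6691]]
```

View pics/t7.png

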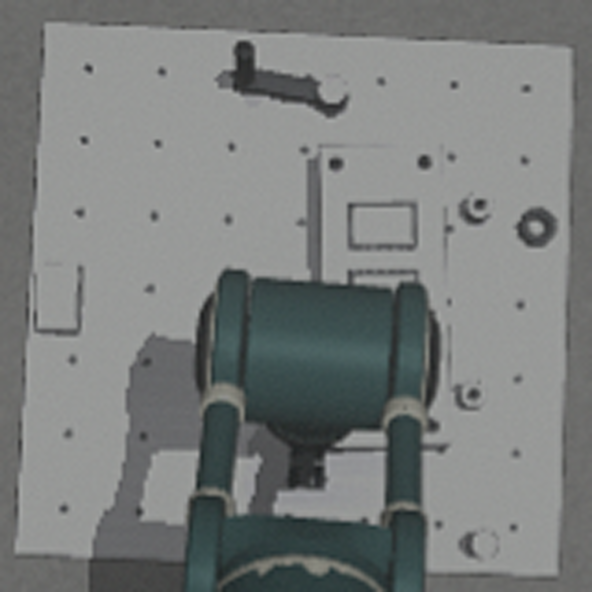

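```bash
python3 - <<'E'
from h import *
d=cam("top")
block_from(d,[0,1,3],crop([(336,162),(424,161),(433,426)]))
block_from(d,[0,1],crop([(336,162),(424,161)]))
E
```

```text
uv [[285.28589420654913, 153.8853904282116], [309.2010582010582, 153.3293650793651], [311.0893371757925, 224.56340057636888]] dist 0.2017022603885881 exp 0.2021960434825568
block plate mm [ -2.5848 -60.3563] yaw rad 0.0631 front gap near/far mm [10.3186 19.148 ]
near rear plate [-100.2337  -21.4372] world [ 0.4257 -0.0268]
far rear plate [89.3881 -9.4545] world [ 0.6157 -0.0262]
uv [[285.28589420654913, 153.8853904282116], [309.2010582010582, 153.3293650793651]] dist 0.06423744633087401 exp 0.064
block plate mm [ -2.6331 -61.0715] yaw rad 0.07 front gap near/far mm [ 9.1446 18.9325]
near rear plate [-100.5468  -22.8235] world [ 0.4253 -0.0282]
far rear plate [88.9883 -9.5399] world [ 0.6153 -0.0262]
```

```bash
python3 -m creep '0 -3 0 0 0 0 0; 0 -5 0 0 0 0 0; 0 -7 0 0 0 0 0; 0 -9 0 0 0 0 0; 0 -10.5 0 0 0 0 0; 0 -11.5 0 0 0 0 0'
```

```text
clock: 17.2
ee_pos: [0.4406, -0.0252, 0.1033]
eef_rot: [[-0.006, 0.07, 0.998], [0.006, 0.998, -0.07], [-1.0, 0.005, -0.006]]
force: [-4.7, 24.9, 7.9]
grip_width: 0.0001
```

```bash
python3 -m creep '0 10 0 0 0 0 0; 0 25 8 -0.01 -0.006 -0.006 0; 0 40 40 -0.01 -0.006 -0.006 0; 0 45 80 -0.01 -0.006 -0.006 0; 0 45 120 -0.01 -0.006 -0.006 0; 0 45 152 -0.01 -0.006 -0.006 0; 0 45 167 -0.01 -0.006 -0.006 0; 0 45 167 -0.01 -0.006 -0.006 0'
python3 - <<'E'
from h import *
d=cam("top"); save(d,"t8",(195,110,355,270),s=3.7)
print(toplate(status.state()["ee_pos"][:2])*1000)
E
```

```text
clock: 18.0
ee_pos: [0.6128, 0.0078, 0.1028]
eef_rot: [[0.002, 0.06, 0.998], [-0.001, 0.998, -0.06], [-1.0, -0.001, 0.002]]
force: [0.4, 0.0, -0.6]
grip_width: 0.0004
[[82.5078 24.3214]]
```

View pics/t8.png

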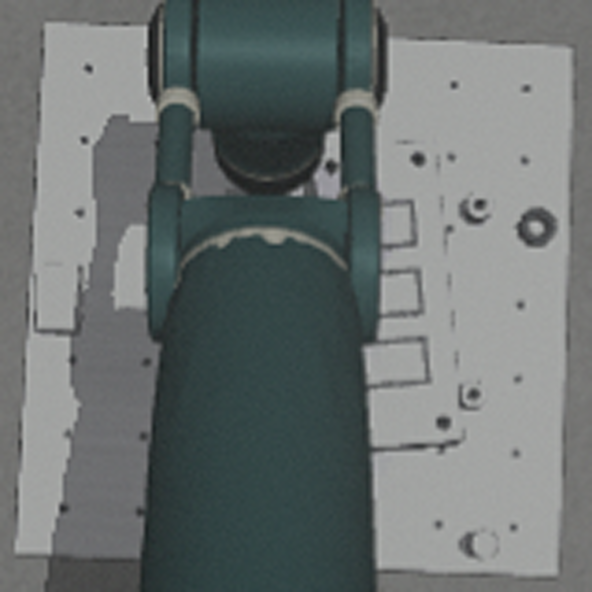

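```bash
python3 - <<'E'
from h import *
d=cam("top")
block_from(d,[1,3],crop([(418,159),(443,421)]))
block_from(d,[0,1,3],crop([(332,165),(418,159),(443,421)]))
E
```

```text
uv [[307.5315005727377, 152.52920962199312], [314.38773148148147, 223.78472222222223]] dist 0.19254144004685644 exp 0.1918
block plate mm [ -2.3615 -62.6403] yaw rad 0.1304 front gap near/far mm [ 3.6368 21.8471]
near rear plate [-102.4078  -30.3796] world [ 0.423  -0.0356]
far rear plate [85.9781 -5.6657] world [ 0.6125 -0.0222]
uv [[286.0418118466899, 154.3885017421603], [307.5315005727377, 152.52920962199312], [314.38773148148147, 223.78472222222223]] dist 0.20087616059760002 exp 0.2021960434825568
block plate mm [ -1.9494 -64.1502] yaw rad 0.1159 front gap near/far mm [ 3.0551 19.2486]
near rear plate [-101.5168  -30.4406] world [ 0.4238 -0.0357]
far rear plate [87.2079 -8.4638] world [ 0.6135 -0.0251]
```

```bash
python3 -m creep '0 -3 0 0 0 0 0; 0 -6 0 0 0 0 0; 0 -8 0 0 0 0 0; 0 -10 0 0 0 0 0; 0 -12 0 0 0 0 0; 0 -13.5 0 0 0 0 0; 0 -15 0 0 0 0 0; 0 -16.5 0 0 0 0 0; 0 -18 0 0 0 0 0; 0 -19.5 0 0 0 0 0';python3 -m creep '0 -2 0 0 0 0 0; 0 -4 0 0 0 0 0; 0 -6 0 0 0 0 0; 0 -8 0 0 0 0 0; 0 -10 1 0 0 -0.005 0; 0 -12 2 0 0 -0.01 0; 0 -14 3 0 0 -0.01 0; 0 -16 4 0 0 -0.01 0; 0 -18 5 0 0 -0.01 0; 0 -20 6 0 0 -0.01 0'
```

```text
clock: 19.1
ee_pos: [0.6084, -0.0116, 0.1019]
eef_rot: [[-0.002, 0.06, 0.998], [-0.001, 0.998, -0.06], [-1.0, -0.001, -0.002]]
force: [-0.2, -0.2, 0.0]
grip_width: 0.0002
clock: 20.1
ee_pos: [0.6134, -0.0273, 0.1019]
eef_rot: [[-0.002, 0.061, 0.998], [-0.003, 0.998, -0.061], [-1.0, -0.003, -0.002]]
force: [1.5, 18.0, 0.8]
grip_width: 0.0001
```

```bash
python3 -m creep '0 -3 0 0 0 0 0; 0 -5 1 0 0 0 0; 0 -7 2 0 0 -0.005 0; 0 -9 3 0 0 -0.01 0; 0 -10 3 0 0 -0.01 0; 0 -11 3 0 0 -0.01 0'
python3 - <<'E'
from h import *
d=cam("top"); save(d,"t9",(195,110,355,270),s=3.7)
print(toplate(status.state()["ee_pos"][:2])*1000)
E
```

```text
clock: 20.7
ee_pos: [0.6156, -0.0337, 0.1019]
eef_rot: [[-0.003, 0.063, 0.998], [-0.005, 0.998, -0.063], [-1.0, -0.006, -0.003]]
force: [1.1, 18.5, 0.6]
grip_width: 0.0001
[[ 89.905  -17.1732]]
```

View pics/t9.png

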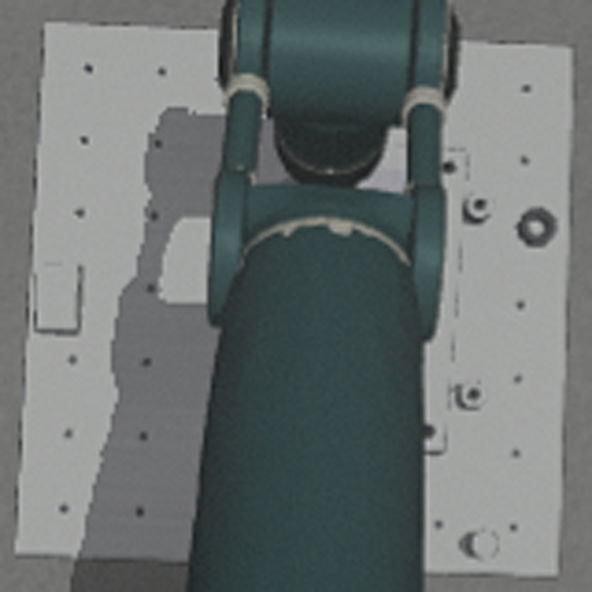

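```bash
python3 - <<'E'
from h import *
d=cam("top")
block_from(d,[1,3],crop([(448,167),(429,431)]))
E
```

```text
none 308.19354838709677 226.23387096774192
uv [[314.02696629213483, 154.7078651685393], [308.19354838709677, 226.23387096774192]] dist 0.19316937852737714 exp 0.1918
block plate mm [ -2.9083 -63.1404] yaw rad -0.0455 front gap near/far mm [15.0899  8.7225]
near rear plate [-95.7633 -13.8662] world [ 0.4306 -0.0195]
far rear plate [ 94.0401 -22.5077] world [ 0.6195 -0.0395]
```

```bash
python3 -m creep '0 -3 0 0 0 0 0; 0 -5 0 0 0 0 0; 0 -6.5 0 0 0 0 0; 0 -8 0 0 0 -0.005 0; 0 -9 0 0 0 -0.005 0'
```

```text
clock: 21.3
ee_pos: [0.6164, -0.0377, 0.102]
eef_rot: [[-0.0, 0.066, 0.998], [-0.002, 0.998, -0.066], [-1.0, -0.002, -0.0]]
force: [3.7, 22.8, -0.9]
grip_width: -0.0001
```

```bash
python3 -m creep '0 10 0 0 0 0 0; 0 24 -8 -0.006 0 0 0; 0 32 -45 -0.006 0 0 0; 0 32 -90 -0.006 0 0 0; 0 32 -130 -0.006 0 0 0; 0 32 -160 -0.006 0 0 0; 0 32 -171 -0.006 0 0 0; 0 32 -171 -0.006 0 0 0'
python3 - <<'E'
from h import *
d=cam("top"); save(d,"t10",(195,110,355,270),s=3.7)
print(toplate(status.state()["ee_pos"][:2])*1000)
E
```

```text
clock: 22.1
ee_pos: [0.4463, 0.0056, 0.1018]
eef_rot: [[-0.001, 0.059, 0.998], [-0.002, 0.998, -0.059], [-1.0, -0.003, -0.001]]
force: [-0.3, 0.3, -0.1]
grip_width: 0.0
[[-79.5519  12.1281]]
```

View pics/t10.png

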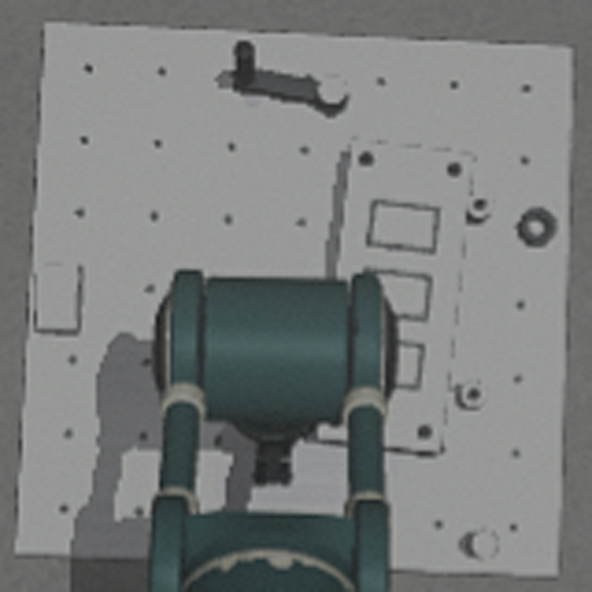

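```bash
python3 - <<'E'
from h import *
d=cam("top")
block_from(d,[0,1,3],crop([(366,158),(454,169),(425,432)]))
E
python3 -m creep '0 -2 0 0 0 0 0; 0 -4 0 0 0 0 0; 0 -6 0 0 0 0 0; 0 -8 0 0 0 0 0; 0 -10 0 0 0 0 0; 0 -12 0 0 0 0 0; 0 -13.5 0 0 0 0 0; 0 -15 0 0 0 0 0; 0 -16.5 0 0 0 0 0; 0 -18 0 0 0 0 0'
```

```text
uv [[293.4587813620072, 152.54241338112305], [317.2769028871391, 155.37007874015748], [309.2559681697613, 226.32493368700264]] dist 0.20255887527435934 exp 0.2021960434825568
block plate mm [ -2.6604 -68.9094] yaw rad -0.076 front gap near/far mm [11.5336  0.9072]
near rear plate [-93.9707 -16.8284] world [ 0.4322 -0.0226]
far rear plate [ 95.4811 -31.25  ] world [ 0.6204 -0.0483]
clock: 23.2
ee_pos: [0.4484, -0.0127, 0.1029]
eef_rot: [[0.003, 0.06, 0.998], [-0.003, 0.998, -0.06], [-1.0, -0.002, 0.003]]
force: [-0.5, -0.5, 0.1]
grip_width: 0.0
```

```bash
python3 -m creep '0 -1.5 -1 0 0 0 0; 0 -3 -2 0 0 0 0; 0 -4.5 -3 0 0 0 0; 0 -6 -4 0 0 0 0; 0 -7.5 -4 0 0 0 0; 0 -9 -5 0 0 -0.003 0; 0 -10.5 -5 0 0 -0.005 0; 0 -12 -5 0 0 -0.005 0; 0 -13.5 -5 0 0 -0.005 0; 0 -15 -5 0 0 -0.005 0'
python3 - <<'E'
from h import *
d=cam("top"); save(d,"t11",(195,110,355,270),s=3.7)
print(toplate(status.state()["ee_pos"][:2])*1000)
E
```

```text
clock: 24.2
ee_pos: [0.4422, -0.0236, 0.1031]
eef_rot: [[0.001, 0.063, 0.998], [0.001, 0.998, -0.063], [-1.0, 0.001, 0.001]]
force: [-1.3, 22.8, 5.9]
grip_width: -0.0003
[[-83.9157 -17.4439]]
```

View pics/t11.png

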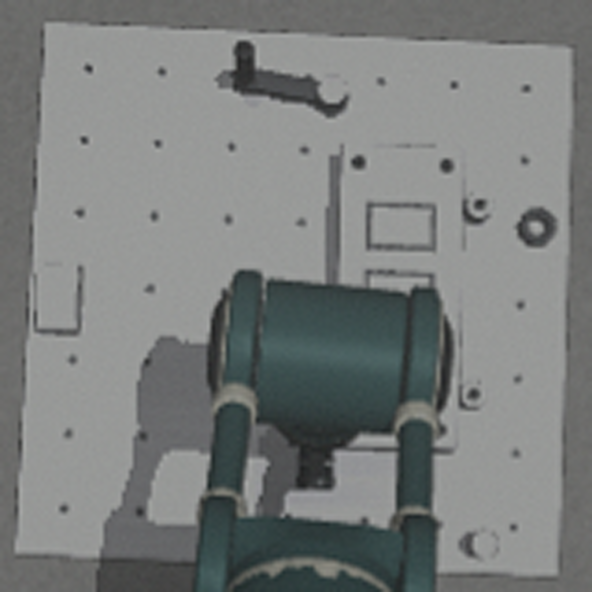

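```bash
python3 - <<'E'
from h import *
d=cam("top")
block_from(d,[0,1],crop([(359,161),(447,165)]))
block_from(d,[0,1,3],crop([(359,161),(447,165),(441,430)]))
E
```

```text
uv [[291.3971354166667, 153.390625], [315.2231182795699, 154.33333333333334]] dist 0.06403359279857776 exp 0.064
block plate mm [ -2.8058 -71.2704] yaw rad 0.0063 front gap near/far mm [3.2876 4.1735]
near rear plate [-98.0887 -26.8724] world [ 0.4275 -0.0324]
far rear plate [ 91.9075 -25.6702] world [ 0.6172 -0.0425]
uv [[291.3971354166667, 153.390625], [315.2231182795699, 154.33333333333334], [310.9744816586922, 226.4720893141946]] dist 0.2029590540356039 exp 0.2021960434825568
block plate mm [ -3.3772 -68.4209] yaw rad -0.0227 front gap near/far mm [8.1773 5.004 ]
near rear plate [-97.3328 -21.2791] world [ 0.4286 -0.0268]
far rear plate [ 92.6184 -25.5857] world [ 0.6179 -0.0425]
```

```bash
python3 -m creep '0 -2.5 0 0 0 0 0; 0 -4 0 0 0 0 0; 0 -5 0 0 0 0 0; 0 -6 0 0 0 0 0; 0 -6.5 0 0 0 0 0; 0 -7 0 0 0 0 0'
```

```text
clock: 24.9
ee_pos: [0.4411, -0.0268, 0.1033]
eef_rot: [[-0.0, 0.066, 0.998], [0.008, 0.998, -0.066], [-1.0, 0.008, -0.001]]
force: [-0.7, 23.3, 5.3]
grip_width: -0.0004
```

```bash
python3 -m creep '0 10 0 0 0 0 0; 0 22 5 -0.006 0 -0.008 0; 0 24 45 -0.006 0 -0.008 0; 0 24 90 -0.006 0 -0.008 0; 0 24 130 -0.006 0 -0.008 0; 0 24 160 -0.006 0 -0.008 0; 0 24 170 -0.006 0 -0.008 0; 0 24 170 -0.006 0 -0.008 0'
python3 - <<'E'
from h import *
d=cam("top"); save(d,"t12",(195,110,355,270),s=3.7)
print(toplate(status.state()["ee_pos"][:2])*1000)
E
```

```text
clock: 25.7
ee_pos: [0.6132, -0.0143, 0.1032]
eef_rot: [[-0.0, 0.06, 0.998], [0.0, 0.998, -0.06], [-1.0, 0.0, -0.0]]
force: [-0.8, 0.5, 0.7]
grip_width: 0.0001
[[84.5844  2.3322]]
```

View pics/t12.png

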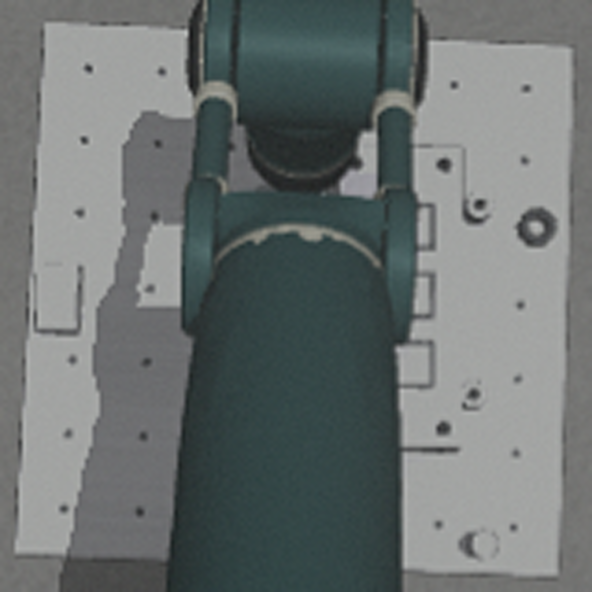

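```bash
python3 - <<'E'
from h import *
d=cam("top")
block_from(d,[1,3],crop([(445,164),(444,428)]))
E
python3 -m creep '0 -2 0 0 0 0 0; 0 -4 0 0 0 0 0; 0 -6 0 0 0 0 0; 0 -8 0 0 0 0 0; 0 -10 0 0 0 0 0; 0 -11.5 0 0 0 0 0; 0 -13 0 0 0 0 0; 0 -14.5 0 0 0 0 0; 0 -16 0 0 0 0 0; 0 -17.5 0 0 0 0 0'
```

```text
uv [[314.5543595263724, 154.07427341227125], [314.33906071019476, 225.397479954181]] dist 0.1919500776700581 exp 0.1918
block plate mm [ -3.0186 -71.9017] yaw rad 0.0315 front gap near/far mm [0.9129 5.3285]
near rear plate [-99.3907 -29.9204] world [ 0.426  -0.0353]
far rear plate [ 90.5148 -23.9277] world [ 0.6159 -0.0407]
clock: 26.8
ee_pos: [0.6097, -0.031, 0.1026]
eef_rot: [[-0.003, 0.061, 0.998], [0.002, 0.998, -0.061], [-1.0, 0.002, -0.003]]
force: [0.6, 6.4, 1.0]
grip_width: -0.0005
```

```bash
python3 -m creep '0 -1.5 1 0 0 0 0; 0 -3 2 0 0 0 0; 0 -4.5 3 0 0 0 0; 0 -6 4 0 0 0 0; 0 -7 5 0 0 0 0; 0 -8 5 0 0 0 0'; python3 -m creep '0 -3 0 0 0 0 0; 0 -4 0 0 0 0 0; 0 -5 0 0 0 0 0; 0 -5.5 0 0 0 0 0; 0 -6 0 0 0 0 0'
python3 - <<'E'
from h import *
d=cam("top"); save(d,"t13",(195,110,355,270),s=3.7)
print(toplate(status.state()["ee_pos"][:2])*1000)
E
```

```text
clock: 27.4
ee_pos: [0.6126, -0.0349, 0.1019]
eef_rot: [[-0.007, 0.062, 0.998], [0.009, 0.998, -0.062], [-1.0, 0.009, -0.008]]
force: [-3.0, 17.5, 1.9]
grip_width: -0.0001
clock: 27.9
ee_pos: [0.6128, -0.0363, 0.102]
eef_rot: [[-0.006, 0.064, 0.998], [0.016, 0.998, -0.064], [-1.0, 0.016, -0.007]]
force: [1.1, 18.3, -0.2]
grip_width: -0.0001
[[ 87.1481 -19.7895]]
```

View pics/t13.png

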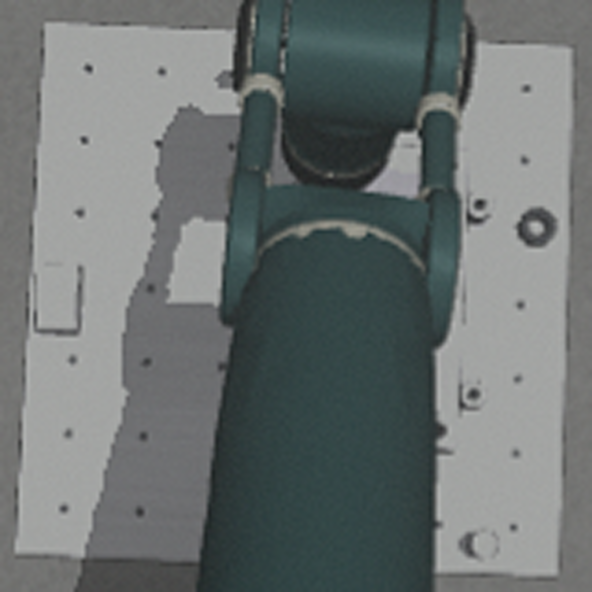

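```bash
python3 -m creep '0 -2.5 0 0 0 -0.005 0; 0 -3.5 0 0 0 -0.01 0; 0 -4.5 0 0 0 -0.015 0; 0 -5 0 0 0 -0.016 0; 0 -5.5 0 0 0 -0.016 0; 0 -6 0 0 0 -0.016 0'
```

```text
clock: 28.55
ee_pos: [0.6132, -0.0374, 0.102]
eef_rot: [[-0.006, 0.066, 0.998], [0.008, 0.998, -0.066], [-1.0, 0.008, -0.006]]
force: [2.9, 19.1, -0.3]
grip_width: 0.0
```

```bash
python3 -m creep '0 -3 0 0 0 -0.005 0; 0 -4 0 0 0 -0.008 0; 0 -5 0 0 0 -0.008 0; 0 -5.5 0 0 0 -0.008 0'; python3 -c "
from h import *
d=cam('side'); save(d,'s14',(225,140,385,270),s=4.6)"
```

```text
clock: 28.95
ee_pos: [0.6133, -0.0375, 0.102]
eef_rot: [[-0.005, 0.068, 0.998], [0.009, 0.998, -0.068], [-1.0, 0.009, -0.006]]
force: [2.4, 22.4, 0.7]
grip_width: -0.0001
```

View pics/s14.png

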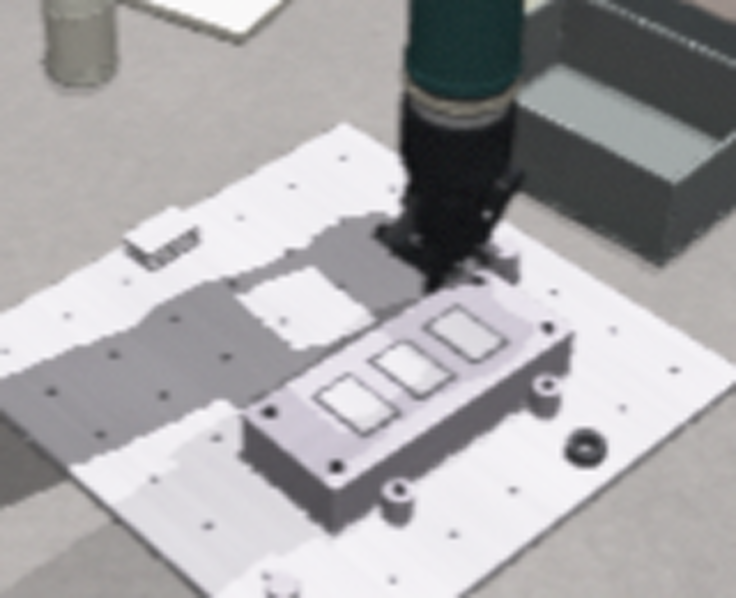

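```bash
python3 -m creep '0 8 0 0 0 0 0; 0 18 -5 -0.008 0.005 -0.009 0; 0 18 -45 -0.008 0.005 -0.009 0; 0 18 -90 -0.008 0.005 -0.009 0; 0 18 -130 -0.008 0.005 -0.009 0; 0 17 -160 -0.008 0.005 -0.009 0; 0 17 -172 -0.008 0.005 -0.009 0; 0 17 -172 -0.008 0.005 -0.009 0'
python3 - <<'E'
from h import *
d=cam("top"); save(d,"t15",(195,110,355,270),s=3.7)
print(toplate(status.state()["ee_pos"][:2])*1000)
E
```

```text
clock: 29.8
ee_pos: [0.4413, -0.0089, 0.103]
eef_rot: [[-0.012, 0.059, 0.998], [-0.0, 0.998, -0.059], [-1.0, -0.001, -0.012]]
force: [0.4, -0.1, 0.2]
grip_width: -0.0002
[[-83.6421  -2.5952]]
```

View pics/t15.png

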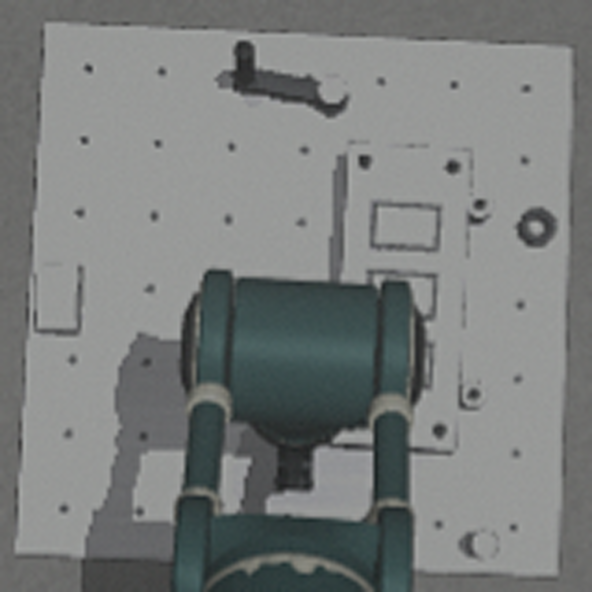

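```bash
python3 - <<'E'
from h import *
d=cam("top")
block_from(d,[0,1,3],crop([(365,161),(453,166),(440,430)]))
E
python3 -m creep '0 -2 0 0 0.01 0 0; 0 -4 0 0 0.012 0 0; 0 -6 0 0 0.012 0 0; 0 -8 0 0 0.012 0 0; 0 -9.5 0 0 0.012 0 0; 0 -11 0 0 0.012 0 0; 0 -12.5 0 0 0.012 0 0; 0 -14 0 0 0.012 0 0; 0 -15.5 0 0 0.012 0 0'
```

```text
uv [[293.04469987228606, 153.17113665389527], [316.89016602809704, 154.65644955300127], [313.2787550744249, 225.92286874154263]] dist 0.20258001959242697 exp 0.2021960434825568
block plate mm [ -2.8394 -73.6253] yaw rad -0.0158 front gap near/far mm [2.4834 0.2773]
near rear plate [-97.1185 -27.1338] world [ 0.4284 -0.0327]
far rear plate [ 92.858  -30.1279] world [ 0.6179 -0.047 ]
clock: 30.8
ee_pos: [0.4436, -0.0237, 0.104]
eef_rot: [[-0.02, 0.061, 0.998], [0.003, 0.998, -0.061], [-1.0, 0.002, -0.02]]
force: [0.8, 10.0, 0.5]
grip_width: 0.0001
```

```bash
python3 -m creep '0 -1 0 0 -0.01 0 0; 0 -2 -1 0 -0.02 0 0; 0 -3 -1 0 -0.02 0 0; 0 -4 -1 0 -0.02 0 0; 0 -5 -1 0 -0.02 0 0; 0 -6 -1 0 -0.02 -0.003 0'; python3 -m creep '0 -3 0 0 0 -0.003 0; 0 -4 0 0 0 -0.005 0; 0 -5 0 0 0 -0.005 0; 0 -5.5 0 0 0 -0.005 0'
```

```text
clock: 31.4
ee_pos: [0.4418, -0.0261, 0.104]
eef_rot: [[-0.001, 0.065, 0.998], [0.006, 0.998, -0.065], [-1.0, 0.006, -0.002]]
force: [-1.1, 20.8, 3.9]
grip_width: 0.0
clock: 31.8
ee_pos: [0.4414, -0.0273, 0.1041]
eef_rot: [[-0.001, 0.069, 0.998], [0.011, 0.998, -0.069], [-1.0, 0.011, -0.002]]
force: [0.8, 26.2, 2.0]
grip_width: 0.0001
```

```bash
python3 -m creep '0 8 0 0 0 0 0; 0 18 5 -0.008 0 -0.01 0; 0 19 45 -0.008 0 -0.01 0; 0 19 90 -0.008 0 -0.01 0; 0 18 130 -0.008 0 -0.01 0; 0 17 160 -0.008 0 -0.01 0; 0 16 170 -0.008 0 -0.01 0; 0 16 170 -0.008 0 -0.01 0'
python3 - <<'E'
from h import *
d=cam("top"); save(d,"t16",(195,110,355,270),s=3.7)
print(toplate(status.state()["ee_pos"][:2])*1000)
block_from(d,[1,3],crop([(450,165),(447,428)]))
E
```

```text
clock: 32.6
ee_pos: [0.6133, -0.0231, 0.1037]
eef_rot: [[-0.002, 0.06, 0.998], [0.0, 0.998, -0.06], [-1.0, -0.0, -0.002]]
force: [0.0, 0.5, 0.4]
grip_width: 0.0002
[[85.1412 -6.4755]]
uv [[316.19375672766415, 154.3573735199139], [314.20880503144656, 225.62641509433962]] dist 0.19191484698471112 exp 0.1918
block plate mm [ -2.8199 -73.9406] yaw rad 0.0068 front gap near/far mm [0.5868 1.534 ]
near rear plate [-98.1222 -29.5844] world [ 0.4273 -0.0351]
far rear plate [ 91.8735 -28.2989] world [ 0.617  -0.0451]
```

View pics/t16.png

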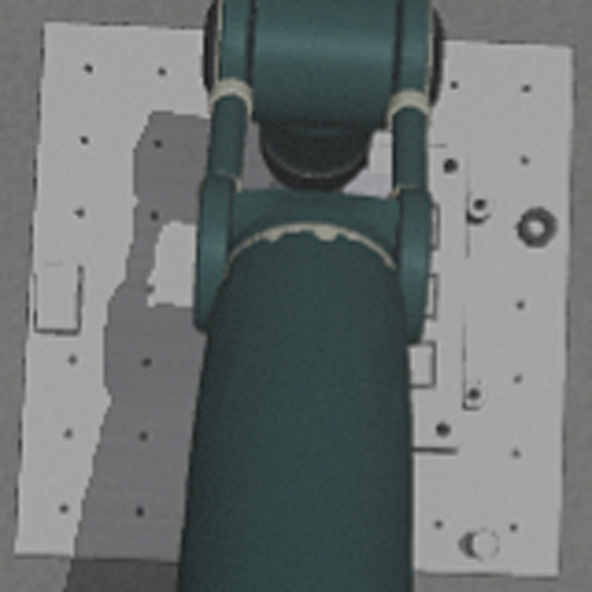

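```bash
python3 -m creep '0 -2 0 0 0 0 0; 0 -4 0.5 0 0 0 0; 0 -6 1 0 0 0 0; 0 -7.5 2 0 0 0 0; 0 -9 3 0 0 0 0; 0 -10.5 4 0 0 0 0; 0 -12 4 0 0 0 0; 0 -13.5 4 0 0 0 0; 0 -15 4 0 0 0 0'; python3 -m creep '0 -1.5 0 0 0 -0.003 0; 0 -3 0 0 0 -0.005 0; 0 -4 0 0 0 -0.005 0; 0 -5 0 0 0 -0.005 0'
```

```text
clock: 33.55
ee_pos: [0.6151, -0.0358, 0.1035]
eef_rot: [[-0.003, 0.062, 0.998], [0.005, 0.998, -0.062], [-1.0, 0.005, -0.003]]
force: [0.9, 13.2, 1.5]
grip_width: -0.0001
clock: 33.95
ee_pos: [0.6152, -0.0365, 0.1036]
eef_rot: [[-0.002, 0.064, 0.998], [0.007, 0.998, -0.064], [-1.0, 0.007, -0.003]]
force: [1.7, 17.5, -1.3]
grip_width: -0.0001
```

```bash
python3 -m creep '0 -3 0 0 0 -0.003 0; 0 -4 0 0 0 -0.005 0; 0 -5 0 0 0 -0.007 0; 0 -5.5 0 0 0 -0.007 0'; python3 -m creep '0 -3.5 0 0 0 -0.003 0; 0 -4.5 0 0 0 -0.005 0; 0 -5.5 0 0 0 -0.007 0; 0 -5.5 0 0 0 -0.007 0'
```

```text
clock: 34.35
ee_pos: [0.6154, -0.0373, 0.1036]
eef_rot: [[-0.002, 0.065, 0.998], [0.008, 0.998, -0.065], [-1.0, 0.007, -0.002]]
force: [2.2, 19.8, 0.2]
grip_width: -0.0003
clock: 34.75
ee_pos: [0.6154, -0.0375, 0.1036]
eef_rot: [[-0.002, 0.067, 0.998], [0.009, 0.998, -0.067], [-1.0, 0.009, -0.002]]
force: [2.1, 21.5, 0.9]
grip_width: 0.0
```

```bash
python3 -m creep '0 8 0 0 0 0 0; 0 16 -5 -0.008 0 -0.009 0; 0 16 -45 -0.008 0 -0.009 0; 0 16 -90 -0.008 0 -0.009 0; 0 16 -130 -0.008 0 -0.009 0; 0 14 -160 -0.008 0 -0.009 0; 0 12 -173 -0.008 0 -0.009 0; 0 12 -173 -0.008 0 -0.009 0'
python3 - <<'E'
from h import *
d=cam("top"); save(d,"t17",(195,110,355,270),s=3.7)
print(toplate(status.state()["ee_pos"][:2])*1000)
block_from(d,[0,1,3],crop([(364,161),(453,166),(444,430)]))
block_from(d,[1,3],crop([(453,166),(444,430)]))
E
```

```text
clock: 35.55
ee_pos: [0.442, -0.0141, 0.1039]
eef_rot: [[-0.003, 0.059, 0.998], [-0.0, 0.998, -0.059], [-1.0, -0.001, -0.003]]
force: [0.5, -0.6, 0.7]
grip_width: 0.0
[[-82.5206  -7.7198]]
uv [[292.8833333333333, 153.26153846153846], [316.57381258023105, 154.38896020539153], [314.1106500691563, 225.71784232365144]] dist 0.2025233519346339 exp 0.2021960434825568
block plate mm [ -2.6465 -74.3904] yaw rad -0.001 front gap near/far mm [0.6819 0.5373]
near rear plate [-97.6    -29.2923] world [ 0.4278 -0.0348]
far rear plate [ 92.3999 -29.4885] world [ 0.6175 -0.0464]
uv [[316.57381258023105, 154.38896020539153], [314.1106500691563, 225.71784232365144]] dist 0.1921258229018397 exp 0.1918
block plate mm [ -2.753  -74.3263] yaw rad 0.0001 front gap near/far mm [0.6654 0.6819]
near rear plate [-97.7583 -29.3375] world [ 0.4277 -0.0348]
far rear plate [ 92.2417 -29.3152] world [ 0.6173 -0.0462]
```

View pics/t17.png

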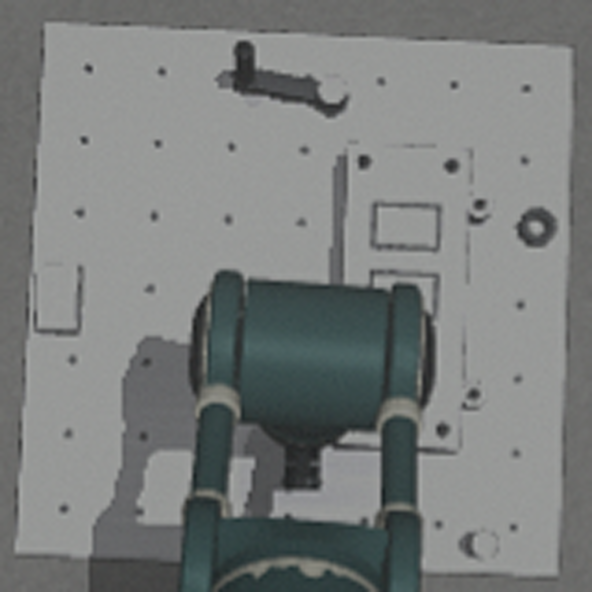

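```bash
python3 -m creep '0 -2 0 0 0 0 0; 0 -4 0 0 0 0 0; 0 -6 0 0 0 0 0; 0 -7.5 0 0 0 0 0; 0 -9 0 0 0 0 0; 0 -10.5 0 0 0 0 0; 0 -12 0 0 0 0 0; 0 -13.5 0 0 0 0 0; 0 -15 0 0 0 0 0'; python3 -m creep '0 -1.5 0 0 0 -0.003 0; 0 -2.5 0 0 0 -0.005 0; 0 -3.5 0 0 0 -0.005 0; 0 -4.5 0 0 0 -0.005 0'
```

```text
clock: 36.5
ee_pos: [0.4434, -0.0265, 0.1046]
eef_rot: [[-0.0, 0.063, 0.998], [0.006, 0.998, -0.063], [-1.0, 0.006, -0.0]]
force: [0.5, 18.9, 1.6]
grip_width: 0.0001
clock: 36.9
ee_pos: [0.4432, -0.0272, 0.1046]
eef_rot: [[0.0, 0.067, 0.998], [0.009, 0.998, -0.067], [-1.0, 0.009, -0.0]]
force: [1.9, 25.1, 1.4]
grip_width: -0.0001
```

The block is home: force rose to 25 N at the same finger position as the last pin contact, and yaw is about 0. Next I back off, rise and go above the knob at about world (0.6895, 0.025).

```bash
python3 -m creep '0 8 0 0 0 0 0; -15 22 0 -0.008 0 -0.009 0; -50 30 15 -0.008 0 -0.009 0; -85 40 50 -0.008 0 -0.009 0.4; -110 50 90 -0.008 0 -0.009 1; -120 60 130 -0.008 0 -0.009 1; -120 68.5 170 -0.008 0 -0.009 1; -120 68.5 210 -0.008 0 -0.009 1; -120 68.5 237 -0.008 0 -0.009 1; -120 68.5 242 -0.008 0 -0.009 1' 30
python3 - <<'E'
from h import *
d=cam("wrist"); save(d,"w18",s=1.3)
d=cam("top"); save(d,"t18",(195,110,355,270),s=3.7)
s=status.state(); print(s["ee_pos"],s["grip_width"])
print("pred knob px in wrist", proj(cam("wrist"),[(.6895,.0251,.105)])*1.3)
E
```

```text
clock: 37.9
ee_pos: [0.6918, 0.0236, 0.2247]
eef_rot: [[0.001, 0.059, 0.998], [-0.0, 0.998, -0.059], [-1.0, -0.0, 0.001]]
force: [-0.5, -0.1, -0.3]
grip_width: 0.085
[0.6892 0.0237 0.2244] 0.08547794777011923
pred knob px in wrist [[361.8808 313.5289]]
```

View pics/w18.png

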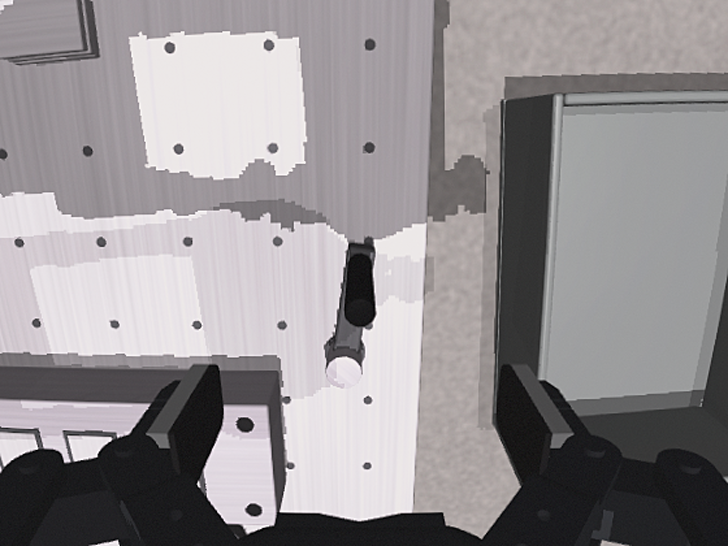

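View pics/t18.png

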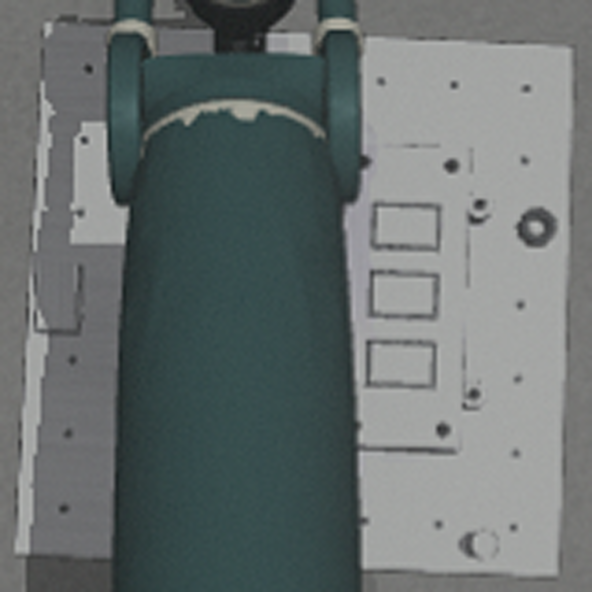

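The wrist view shows the knob top at (361,312), against a prediction of (362,313.5). The grey bin's wall is close on the right, so I'll half-close before descending.

```bash
python3 - <<'E'
from h import *
d=cam("top")
block_from(d,[1,3],crop([(451,165),(443,430)]))
E
python3 -m creep '0 1.5 0 0 0 0 0.5; 0 1.5 0 0 0 0 0.5; 0 1.5 0 0 0 0 0.5; 20 1.5 0 0 0 0 0.5; 45 1.5 0 0 0 0 0.5; 65 1.5 0 0 0 0 0.5; 78 1.5 0 0 0 0 0.5; 80 1.5 0 0 0 0 0.5'
python3 -c "
from h import *
d=cam('wrist'); save(d,'w19',s=1.3)"
```

```text
uv [[316.55694760820046, 154.4100227790433], [314.19141104294476, 225.72515337423312]] dist 0.19207663139539144 exp 0.1918
block plate mm [ -2.831 -74.412] yaw rad 0.0015 front gap near/far mm [0.4858 0.6903]
near rear plate [-97.8967 -29.5509] world [ 0.4275 -0.035 ]
far rear plate [ 92.1031 -29.2732] world [ 0.6172 -0.0461]
clock: 38.9
ee_pos: [0.6862, 0.0254, 0.1423]
eef_rot: [[-0.006, 0.059, 0.998], [0.0, 0.998, -0.059], [-1.0, -0.0, -0.006]]
force: [-0.3, 0.6, 0.3]
grip_width: 0.0426
```

View pics/w19.png

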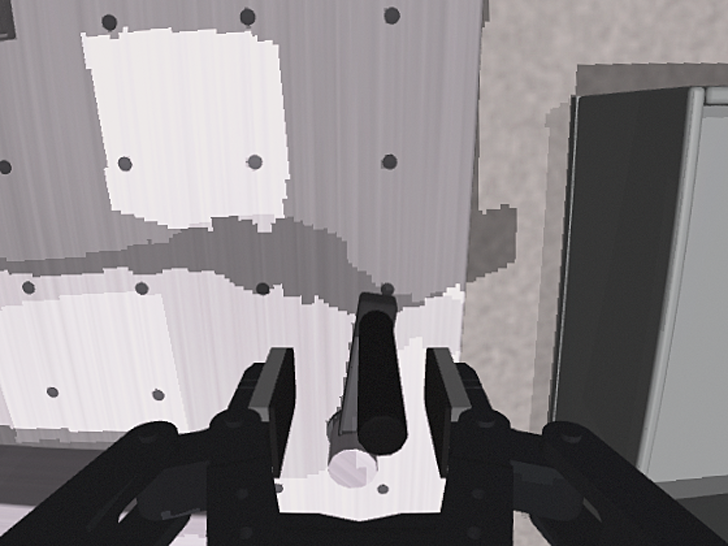

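The knob at (382,435) is between the pads and 3 mm off centre. Shifting and closing.

```bash
python3 -m creep '0 0 2 0 0 0 0.5; 0 0 3 0 0 0 0.3; 0 0 3 0 0 0 0; 0 0 3 0 0 0 0; 0 0 3 0 0 0 0; 0 0 3 0 0 0 0' 25
python3 - <<'E'
from h import *
s=status.state(); p=toplate(s["ee_pos"][:2])[0]*1000; print(p, s["force"], s["grip_width"])
ph0=np.arctan2(-(p[0]-150),p[1]+18); print("phi0",ph0,"r",np.hypot(p[0]-150,p[1]+18))
R=np.array(s["eef_rot"]); 
def circ(ph): return np.array([150-65*np.sin(ph),-18+65*np.cos(ph)])
for ph in np.arange(ph0,1.61,.09):
    w=(toworld((circ(ph))/1000)-toworld((circ(ph0))/1000))[0]; v=R.T@np.r_[w,0]; print(round(ph,2),np.round(v*1000,1))
E
```

```text
clock: 39.55
ee_pos: [0.6911, 0.0253, 0.1447]
eef_rot: [[-0.002, 0.059, 0.998], [0.0, 0.998, -0.059], [-1.0, 0.0, -0.002]]
force: [1.6, -0.2, 4.3]
grip_width: 0.0131
[161.5769  46.4074] [ 1.5824 -0.1713  4.3169] 0.013076528122189518
phi0 -0.1778460665067649 r 65.43953143391913
-0.18 [0. 0. 0.]
-0.09 [ 0.   0.8 -5.8]
0.0 [  0.    1.  -11.6]
0.09 [  0.    0.8 -17.5]
0.18 [  0.   -0.  -23.3]
0.27 [  0.1  -1.3 -29. ]
0.36 [  0.1  -3.2 -34.5]
0.45 [  0.1  -5.5 -39.9]
0.54 [  0.1  -8.3 -45. ]
0.63 [  0.1 -11.5 -49.9]
0.72 [  0.1 -15.1 -54.5]
0.81 [  0.1 -19.2 -58.7]
0.9 [  0.1 -23.6 -62.5]
0.99 [  0.1 -28.4 -65.9]
1.08 [  0.1 -33.4 -68.9]
1.17 [  0.1 -38.7 -71.4]
1.26 [  0.1 -44.2 -73.5]
1.35 [  0.1 -49.8 -75. ]
1.44 [  0.1 -55.6 -76. ]
1.53 [  0.1 -61.4 -76.5]
```

The grip stopped on the 14 mm post, and its radius from the pivot is 65.4 mm against the 65 mm given. Swinging the latch.

```bash
python3 -m creep '0 0.8 -6 0 0 0 0; 0 1 -12 0 0 0 0; 0 0.8 -17.5 0 0 0 0; 0 0 -23 0 0 0 0; 0 -1.3 -29 0 0 0 0; 0 -3 -34.5 0 0 0 0; 0 -5.5 -40 0 0 0 0; 0 -8 -45 0 0 0 0; 0 -11.5 -50 0 0 0 0; 0 -15 -54.5 0 0 0 0'
python3 - <<'E'
from h import *
s=status.state(); p=toplate(s["ee_pos"][:2])[0]*1000; print(p, s["force"], s["grip_width"])
ph0=np.arctan2(-(p[0]-150),p[1]+18); print("phi0",ph0,"r",np.hypot(p[0]-150,p[1]+18))
R=np.array(s["eef_rot"]); 
def circ(ph): return np.array([150-65*np.sin(ph),-18+65*np.cos(ph)])
for ph in np.arange(ph0,1.65,.09):
    w=(toworld((circ(ph))/1000)-toworld(p/1000))[0]; v=R.T@np.r_[w,0]; print(round(ph,2),np.round(v*1000,1))
E
```

```text
clock: 40.55
ee_pos: [0.636, 0.0146, 0.1448]
eef_rot: [[0.0, 0.058, 0.998], [0.002, 0.998, -0.058], [-1.0, 0.002, 0.0]]
force: [2.7, 4.5, 0.1]
grip_width: 0.0132
[107.2598  32.4668] [2.6968 4.4764 0.1452] 0.013177804120835027
phi0 0.7026902397191686 r 66.13340147676426
0.7 [-0.  -0.9  0.7]
0.79 [-0.  -4.8 -3.6]
0.88 [-0.  -9.2 -7.5]
0.97 [ -0.  -13.9 -11. ]
1.06 [ -0.  -18.8 -14.1]
1.15 [ -0.  -24.  -16.7]
1.24 [ -0.1 -29.5 -18.8]
1.33 [ -0.1 -35.1 -20.5]
1.42 [ -0.1 -40.8 -21.6]
1.51 [ -0.1 -46.7 -22.2]
1.6 [ -0.1 -52.5 -22.3]
```

```bash
python3 -m creep '0 -5 -3.5 0 0 0 0; 0 -9 -7.5 0 0 0 0; 0 -14 -11 0 0 0 0; 0 -19 -14 0 0 0 0; 0 -24 -16.5 0 0 0 0; 0 -29.5 -19 0 0 0 0; 0 -35 -20.5 0 0 0 0; 0 -41 -21.5 0 0 0 0; 0 -46 -22 0 0 0 0; 0 -49 -22 0 0 0 0'
cat > ph.py <<'E'
from h import *
s=status.state(); p=toplate(s["ee_pos"][:2])[0]*1000; print(p, s["force"], s["grip_width"])
print("phi",np.arctan2(-(p[0]-150),p[1]+18),"r",np.hypot(p[0]-150,p[1]+18))
E
python3 ph.py
```

```text
clock: 41.55
ee_pos: [0.6137, -0.0283, 0.1451]
eef_rot: [[0.007, 0.061, 0.998], [0.012, 0.998, -0.061], [-1.0, 0.012, 0.006]]
force: [11.6, 26.6, -3.3]
grip_width: 0.0135
[ 87.5168 -11.6453] [11.6248 26.5808 -3.3072] 0.013470467998566752
phi 1.469443143898522 r 62.805553733146965
```

Force rose to about 27 N at an apparent 1.46 rad. I'll relax the pull and look.

```bash
python3 -m creep '0 1 0 0 0 0 0; 0 1 0 0 0 0 0'; python3 ph.py
python3 - <<'E'
from h import *
d=cam("side"); save(d,"s20",(225,120,385,250),s=4.6)
d=cam("wrist"); save(d,"w20",s=1.3)
d=cam("top"); save(d,"t20",(195,110,355,270),s=3.7)
E
```

```text
clock: 41.75
ee_pos: [0.6138, -0.0266, 0.145]
eef_rot: [[0.008, 0.061, 0.998], [0.012, 0.998, -0.061], [-1.0, 0.012, 0.007]]
force: [3.8, 2.1, 0.3]
grip_width: 0.013
[87.5712 -9.9739] [3.846  2.1448 0.3286] 0.012963010797892735
phi 1.44293351812681 r 62.94259196395683
```

View pics/s20.png

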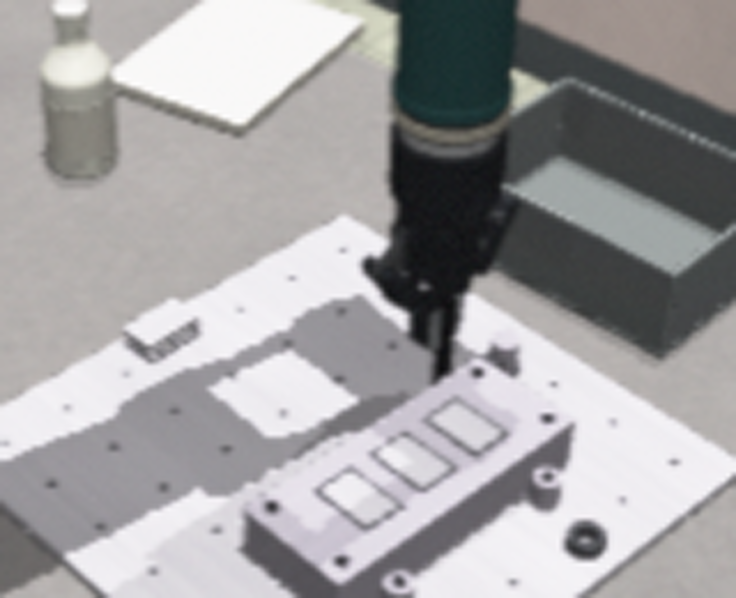

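View pics/w20.png

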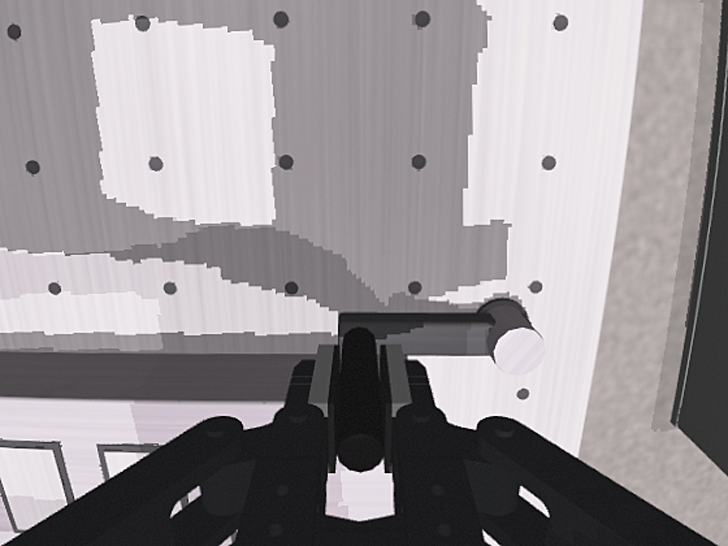

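View pics/t20.png

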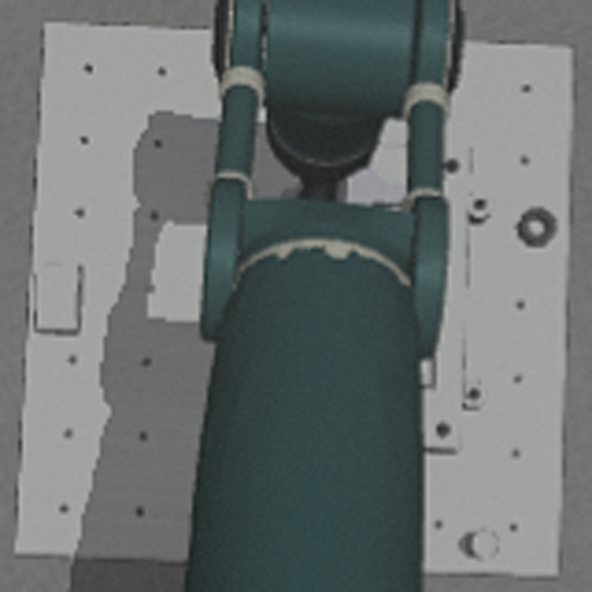

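```bash
python3 - <<'E'
from h import *
d=cam("wrist")
for ph in (1.40,1.45,1.5,1.57):
    k=np.array([150-65*np.sin(ph),-18+65*np.cos(ph)])/1000
    e=np.array([150-72*np.sin(ph),-18+72*np.cos(ph)])/1000 
    print(ph,proj(d,[[*toworld(k)[0],.105]])[0]*1.3,proj(d,[[*toworld(k)[0],.03]])[0]*1.3)
print("pivot",proj(d,[[*toworld([.150,-.018])[0],.02]])[0]*1.3)
save(d,"w21",(240,210,440,370),s=3.6)
print("plate rear line y=-30 z.058",proj(d,[[*toworld([.05,-.030])[0],.058],[*toworld([-.05,-.030])[0],.058]])*1.3)
E
```

```text
1.4 [354.6613 420.2825] [355.0914 316.1029]
1.45 [352.9923 430.3498] [354.0013 323.2413]
1.5 [351.9395 440.2928] [353.3057 330.3487]
1.57 [351.4765 453.9575] [352.9867 340.2121]
pivot [498.4392 329.7163]
plate rear line y=-30 z.058 [[260.2638 400.7103]
 [ 11.3118 396.4229]]
```

View pics/w21.png

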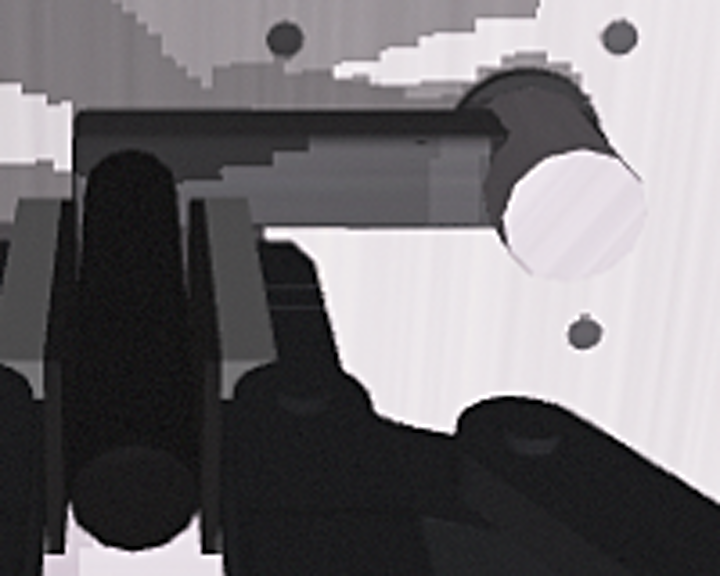

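The arm's edges are level with the row of holes, and the knob top at (360,452) fits 1.57 rad (354 to 361, 454) rather than 1.45 (430). So the latch is on its end stop and the force was the stop. Releasing and rising.

```bash
python3 -m creep '0 0 0 0 0 0 0.5; 0 0 0 0 0 0 0.5; 0 0 0 0 0 0 0.5; 0 0 0 0 0 0 0.5; -10 0 0 0 0 0 0.5; -30 0 0 0 0 0 0.5; -60 0 0 0 0 0 0.5; -95 0 0 0 0 0 0.5; -125 0 0 0 0 0 0.5; -140 0 0 0 0 0 0.5'; python3 -m creep '0 20 0 0 0 0 0.5; 0 55 0 0 0 0 0.5; 0 95 0 0 0 0 0.5; 0 135 0 0 0 0 0.5; 0 175 0 0 0 0 0.5; 0 205 0 0 0 0 0.5; 0 220 0 0 0 0 0.5; 0 220 0 0 0 0 0.5'
python3 - <<'E'
from h import *
d=cam("top"); save(d,"t22",(195,110,355,270),s=3.7)
d=cam("side"); save(d,"s22",(205,120,395,295),s=4)
E
```

```text
clock: 42.95
ee_pos: [0.6141, -0.029, 0.2896]
eef_rot: [[0.014, 0.061, 0.998], [0.011, 0.998, -0.062], [-1.0, 0.012, 0.013]]
force: [0.9, 0.1, 0.1]
grip_width: 0.0425
clock: 43.75
ee_pos: [0.6272, 0.1922, 0.2917]
eef_rot: [[0.013, 0.059, 0.998], [0.011, 0.998, -0.059], [-1.0, 0.012, 0.012]]
force: [-0.9, -1.0, -1.0]
grip_width: 0.0426
```

View pics/t22.png

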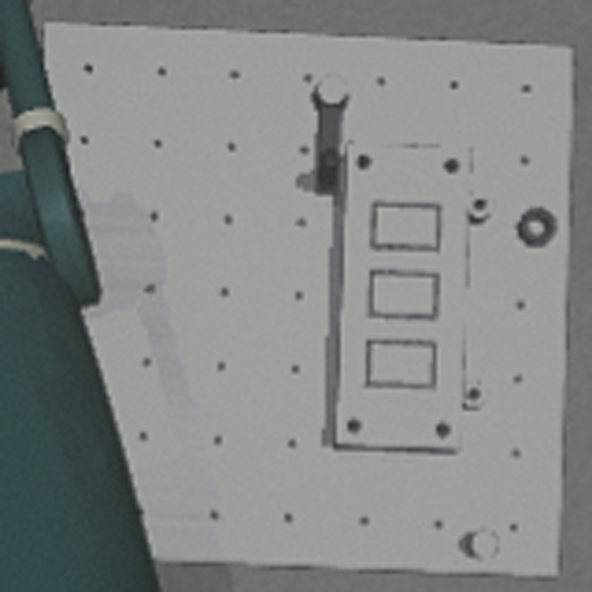

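View pics/s22.png

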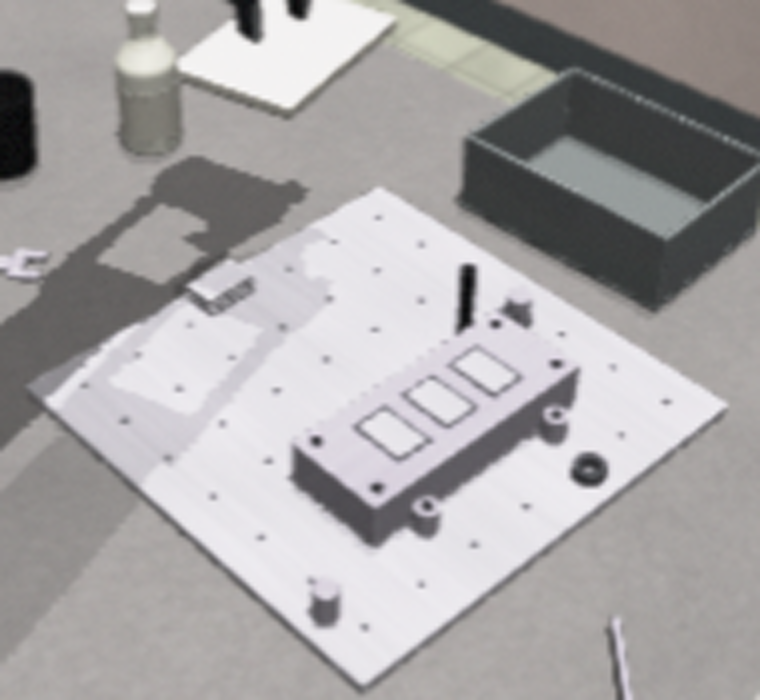

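```bash
python3 - <<'E'
from h import *
d=cam("top"); block_from(d,[0,1,2,3],crop([(363,161),(452,165),(354,425),(443,430)]))
s=cam("side")
for ph in (1.4,1.48,1.57):
    k=toworld(np.array([150-65*np.sin(ph),-18+65*np.cos(ph)])/1000)[0]
    q=[[*k,.105]]; print(ph,"side crop",(proj(s,q)[0]-[205,120])*4,"top crop",(proj(d,q)[0]-[195,110])*3.7)
save(s,"s23",(300,170,350,215),s=14); save(d,"t23",(265,130,305,170),s=14)
print("side crop offset 300,170; pred px", (proj(s,q)[0]-[300,170])*14,"top",(proj(d,q)[0]-[265,130])*14)
uv,S=darkspots(d,crop([(480,206),(473,394)]),.036); print("pins",toplate(S)*1000)
E
```

```text
uv [[292.7889447236181, 153.30778894472363], [316.5613608748481, 154.39975698663426], [290.15232722143867, 224.64739069111425], [314.1951871657754, 225.7326203208556]] dist 0.20257017598776925 exp 0.2021960434825568
block plate mm [ -2.7388 -74.5127] yaw rad 0.0016 front gap near/far mm [0.3738 0.601 ]
near rear plate [-97.8117 -29.6669] world [ 0.4276 -0.0352]
far rear plate [ 92.1881 -29.3586] world [ 0.6173 -0.0462]
1.4 side crop [454.1794 262.3657] top crop [313.888  154.2388]
1.48 side crop [458.3223 265.7674] top crop [321.1946 155.5177]
1.57 side crop [463.4903 269.3693] top crop [329.505  156.2673]
side crop offset 300,170; pred px [292.2161 242.7925] top [266.7757 311.2815]
pins [[  70.2374 -129.8257]
 [ -70.0564 -129.2952]]
```

View pics/s23.png

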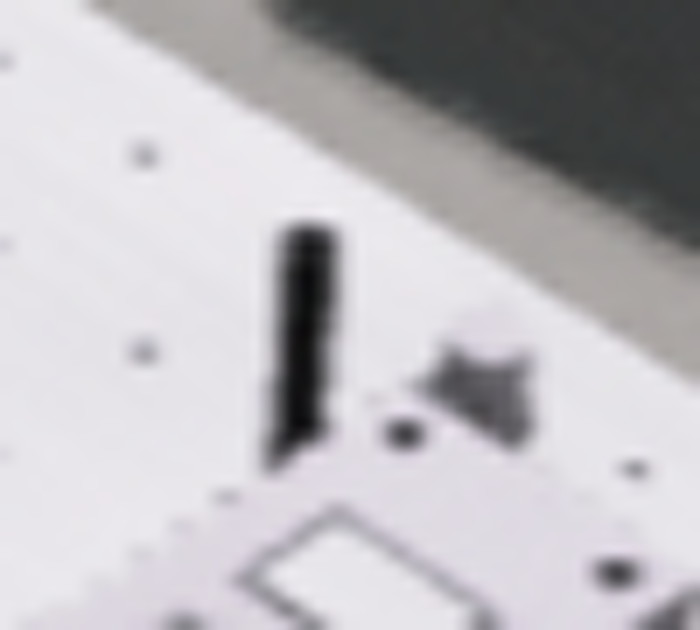

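View pics/t23.png

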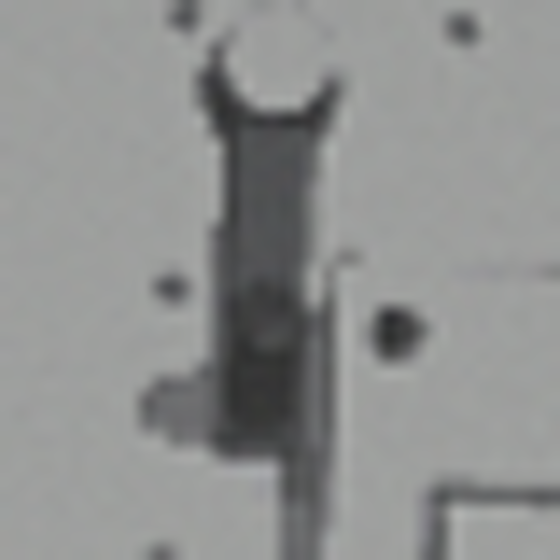

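```bash
python3 -c "
from h import *
s=status.state();print(s['clock'],s['force'],s['joint_vel'])
print(manip.sign_off())"
```

```text
43.95 [-0.2687  0.4631  0.4429] [-0.2783 -0.1441 -0.0758  0.2325 -0.1024  0.167 ]
the job is handed in; nothing more can be done
None
```

I walked the block home with alternating slow pushes on its rear corners, then gripped the knob and swung the latch round to its end stop. I released it, moved the arm clear and handed in at 43.95 s; no verdict was reported.

**Block:** the last top view puts it at plate x -2.7 mm and yaw 0.002 rad. The front gaps read 0.4 mm (near) and 0.6 mm (far), inside the 1.5 mm limit.

**Push force:** the highest reading was about 26 N. Forces were only reported at the end of each call, so a short peak in between would not show.

**Latch:** the last top view fits 1.57 rad to within a pixel. In the last side view the knob top sits about 1 pixel past where 1.57 rad should put it, in the shut direction.

**A check that disagreed:** while the latch was closing, the hand position suggested only about 1.46 rad, with about 29 N of pull. The wrist view put the latch on its end stop, and the later top and side views agreed.

**Other things on the plate:** the stack, ring and spare pin look unmoved in the final pictures. I did not measure the bystanders one by one.

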